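Put the check weight back and click the weight case shut

ROBOT

A 6-joint arm with a two-finger parallel gripper is mounted at the origin on the work surface. World frame = base frame: x ahead of the robot, y to its left, z up, the work surface at z = 0. Lengths are in m, angles in degrees, forces in N, time in s.
With the tool pointing down it reaches from about 0.4 to 0.825 m from the base axis. Payload 7 kg.
Tool frame: the origin (TCP) lies at the very end of the fingers, on their centre line; the grasp point (between the pads) lies 19 mm behind it; z points along the fingers, y is the direction in which the jaws open and shut (so a half turn about z gives the same grasp; the last joint's range is limited). The gripper opens to 88 mm and grips with 3 to 60 N. Pads are 19 mm wide; open, the fingers measure 130 mm over their backs; the gripper's body (78 mm by 193 mm) begins 47 mm behind the grasp point.
Start: joints at [85.319, 20.546, 0.682, 0, -70.136, -16.507], TCP at [0.244, 0.629, 0.227] pointing down, gripper open.
Joint ranges: [-176.03, 176.03], [-82.01, 121.73], [-58.28, 71.71], [-173.87, 95.51], [-174.79, -0.11], [-173.66, 173.66]. Speed limits (degrees/s): [136.94, 136.94, 172.46, 180, 180, 180].

INTERFACE

Orientations are given as [roll, pitch, yaw] about the fixed x, y, z axes, in that order (R = Rz(yaw) Ry(pitch) Rx(roll)).
In Python, from plant import telemetry, snapshot, calibration, workorder gives the robot as it stands. The module is installed in compiled form; this text tells all that it offers.
- The arm moves only by the tool step_arm, never from a script. Its argument "plan" is text: rows parted by semicolons, each of 7 numbers parted by spaces: the finger opening in cm, from 0 to 8.76, then the shift along the tool's x, y, z in cm, then the turn, a rotation vector about the tool's x, y, z in degrees. A call has 1 to 12 rows; each row shifts and turns the commanded pose from where the row before left it, along the tool's axes as they then stand; what a row does not reach is not made up. A row lasts 1/12 s, in which the tool goes at most 41.7 mm and 7.16 degrees, less where a joint would pass 70% of its speed; a pose out of reach is approached as far as the arm can. A call with a gripper value outside its range is refused whole. The fingers move at their own pace and stop on an object; the grip force is fixed at half the most. Time passes only in rows, so rows that do not move let the fingers close. It gives the time, the measured TCP pose, the force and the opening at its end, in the units of the state.
- telemetry.get_obs(): the state, without advancing time (a new reading comes with each control period).
- snapshot(name): name is "side" or "top" or "wrist"; returns the picture (420x560x3 uint8, blue, green, red); there is no depth.
- calibration(name): a dict with "K" (3x3 intrinsics, pixels), "camera_from_world" (4x4, takes a point from world to camera coordinates). Camera axes: x right, y up, looking along -z (the intrinsics and any distortion apply to the point x, -y, -z); pixel columns grow to the right and rows downward; lengths in m; the calibration is good to about 2 mm. A picture is of the moment at which its call begins: read the wrist's pose just before it. calibration takes no time and is no camera call; for the wrist camera it gives the pose at the moment of the call.
- workorder.close_job(): hands the job in, once; it reports no verdict.
The state is a dict: "clock": time; "joint_pos": joint angles; "qvel": joint speeds; "tau": joint torques, N m; "tool_pos": TCP position; "orientation": TCP orientation; "force": force on the tool from outside, world axes, zero at the start; "moment": the same for the moment, N m; "opening": finger opening in m.
Only numpy, scipy, OpenCV 4.12 (cv2) and the standard library are available. Lean on these libraries where they do the work, as an engineer would, in place of code of your own. Each camera call takes 0.05 s, during which the arm holds its last target.

TASK

The balance check is finished: take the large steel check weight off the balance's pan and set it down gently in its empty well in the weight case, fully home. Then swing the case's lid over and press its front edge down until the spring catch clicks and holds it shut, without forcing the thin lid, and leave the other weights and things on the bench where they are.

Things in the scene. Friction and masses are not known exactly. Their poses are not given: they have to be found in the camera images.
- weight: 500 g polished steel check weight, loose, standing on the pan of the white top-pan balance, which stands beside the case (left or right of it). Upright cylinder 38 mm across and 44 mm high, on it a neck 18 mm across and 6 mm high, on that a round knob 28 mm across and 14 mm high; 64 mm high in all. Origin: centre of its underside; z up.
- case: Grey plastic weight case, open, fixed on the bench. Base 130 mm (x) by 200 mm (y), walls 50 mm high; origin: centre of its underside; x points from the front (catch side) to the hinge side. Inside, a block 38 mm high with four round wells: three hold smaller weights, the largest is empty. Behind that a flat clear box, top at 46 mm. More than 18 N from the robot on case, lid or catch cracks it.
- well (a point): Centre of the floor of the empty well: 41 mm across, 24 mm deep, chamfered mouth, floor 14 mm above the bench, 45 mm behind the case's front face, 50 mm to the +y side of its middle. From this centre the nearest smaller weight's edge is 49 mm away (along case y), the case's side wall 45 mm.
- lid_hinge (a point): Middle of the lid's hinge axis, 54.5 mm above the bench at the far side of the case; the axis runs along the case's y axis. (Fixed to the case.)
- lid (a joint): Lid angle, rad: 0 = nominally shut (level), 1.57 = upright; opens upward, away from the front. Stiff hinge: the lid (0.18 kg) stays where it is left; 1 to 3 N at its front edge move it. Hollow thin shell, 131 mm from hinge axis to front edge, 200 mm wide, 34 mm deep; shut, its top is 88.5 mm above the bench. Let down on the catch it first meets it at 0.06 to 0.13 rad, not yet shut.
- lid_edge (a point): Point on the lid's outer (top) face, in the middle of its width, 10 mm in from the front edge; 121 mm from the hinge axis along the lid and 34 mm outward from it: the place to press. Its frame is the lid's: x from front edge to hinge, z out of the outer face; with the lid shut z is up.
- catch (a joint): Sprung hook, middle of the case's front, 26 mm wide; outward lean, rad: 0 = home, up to 0.09 as the lug under the lid's front edge passes, back to 0 when it clicks. Takes about 5 to 11 N pressed at lid_edge; right after the click the lug meets a hard ledge. The catch is mounted in slotted holes, up to 4.5 mm high or low (not measured), so the lid clicks home anywhere from -0.035 to +0.038 rad.
- balance: White top-pan balance, fixed, 200 mm wide (its y), 250 mm deep, steel pan 160 mm square with its upper face 74 mm above the bench. Origin on the bench under the centre of the pan; the body reaches 165 mm from there towards its front (-x), 85 mm to its back.
- w200a: 200 g steel weight, 28 mm across and 47 mm high, in its well of the case; origin at its underside. Leave it.
- w200b: Second 200 g steel weight of the same shape, in its well. Leave it.
- w100: 100 g steel weight, 22 mm across and 38 mm high, in its well. Leave it.
- bottle_a: White plastic bottle, 42 mm across, 78 mm high, standing on the bench; origin at its underside. Leave it.
- bottle_b: White plastic bottle, 34 mm across, 62 mm high, standing on the bench. Leave it.
- cap: White bottle cap, 38 mm across, 12 mm high, lying on the bench. Leave it.
- tweezers: Steel tweezers, 145 mm long, 6 mm high, lying on the bench. Leave them.
- mouse: Black computer mouse, 105 by 60 by 32 mm, on the bench. Leave it.
Mind the look-alikes: they are no part of the job. Leave any green look-alike of the weight alone.

How it is judged:
By the outcome, as a careful person would: the job done as asked, in the order asked, and still so for the second after the job is handed in, with the robot touching nothing.
It also fails if it takes over 70 s, if anything falls off the work surface, if the arm or the gripper's body presses on something with over 40 N, if the wrist force passes 120 N, or if a joint passes its speed limit or range.

## Working session

There is one attempt and no reset: what is moved stays moved. The work goes in short steps, Python scripts to look and compute and a tool call to move; the robot and the scene stay as the last step left them, time stands still between calls to the robot, and variables do not carry over. Pictures are saved under pics/ and viewed, and the job is handed in when it is done.

Besides the shell and the picture viewer there is one more tool, called after "Request:" by a JSON object that holds its "op" and its "data". step_arm: Moves the arm, as the interface text tells. Its arguments: {"type":"object","properties":{"plan":{"type":"string"}},"required":["plan"]}

```bash
mkdir -p pics; python3 - <<'E'
from plant import telemetry, snapshot, calibration
import cv2,numpy as np
np.set_printoptions(precision=4,suppress=True)
print(telemetry.get_obs())
for n in ("top","side","wrist"):
    c=calibration(n); print(n,c)
    cv2.imwrite(f"pics/{n}0.png",snapshot(n))
E
```

```text
{'clock': 0.0, 'joint_pos': array([ 85.3205,  20.5926,   0.6318,  -0.0209, -70.1342, -16.5082]), 'qvel': array([-0.1139, -0.0045, -0.0232, -0.0708, -0.059 ,  0.1056]), 'tau': array([  0.0003, -58.2714,  29.3051,   6.9969,   0.0069,  -0.0002]), 'tool_pos': array([0.2438, 0.6289, 0.2256]), 'orientation': array([179.9033,  -0.0081, -21.1948]), 'force': array([ 0.2106, -0.9039, -0.6337]), 'moment': array([-0.0502, -0.0351,  0.0609]), 'opening': 0.08735935507731878}
top {'K': array([[387.3916,   0.    , 282.4627],
       [  0.    , 387.3916, 212.2238],
       [  0.    ,   0.    ,   1.    ]]), 'camera_from_world': array([[-0.0093, -1.    , -0.0022, -0.0055],
       [ 0.9906, -0.0095,  0.1364, -0.5734],
       [-0.1364, -0.0009,  0.9907, -1.1165],
       [ 0.    ,  0.    ,  0.    ,  1.    ]])}
side {'K': array([[521.6169,   0.    , 280.1957],
       [  0.    , 521.6169, 207.4952],
       [  0.    ,   0.    ,   1.    ]]), 'camera_from_world': array([[ 0.8527, -0.5224, -0.0088, -0.4634],
       [ 0.3004,  0.4764,  0.8263, -0.2244],
       [-0.4275, -0.7072,  0.5631, -1.1841],
       [ 0.    ,  0.    ,  0.    ,  1.    ]])}
wrist {'K': array([[306.8368,   0.    , 275.9881],
       [  0.    , 306.8368, 209.4773],
       [  0.    ,   0.    ,   1.    ]]), 'camera_from_world': array([[-0.3626, -0.932 ,  0.001 ,  0.6752],
       [ 0.9025, -0.3514, -0.2491,  0.0313],
       [ 0.2325, -0.0894,  0.9685, -0.3887],
       [ 0.    ,  0.    ,  0.    ,  1.    ]])}
```

View pics/top0.png

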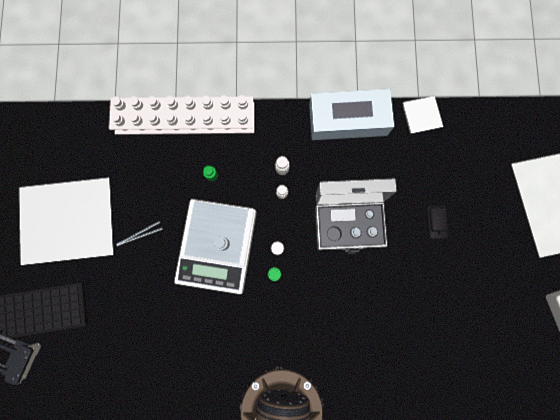

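View pics/side0.png

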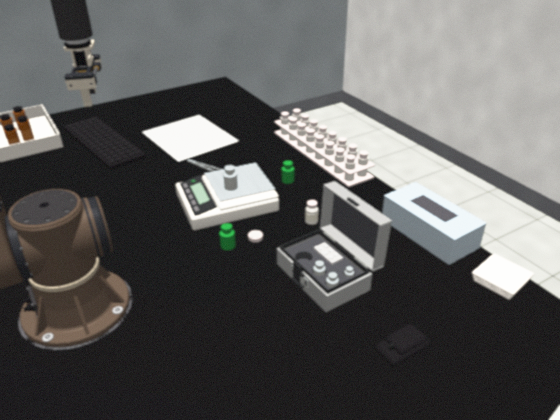

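View pics/wrist0.png

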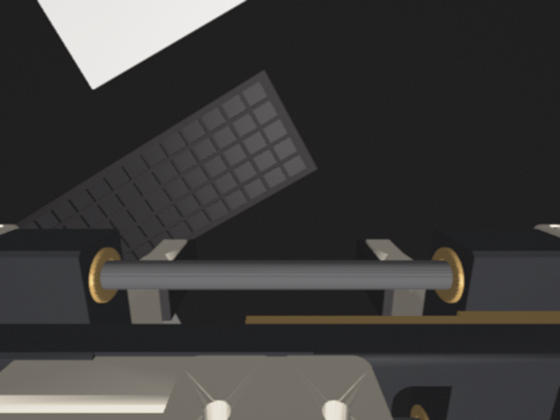

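```bash
cat > h.py <<'E'
import numpy as np,cv2
from plant import telemetry, snapshot, calibration
np.set_printoptions(precision=4,suppress=True)
def ray(c,px):
    T=c["camera_from_world"];K=c["K"]
    d=np.linalg.solve(K,np.array([px[0],px[1],1.]));d=np.array([d[0],-d[1],-d[2]])
    R=T[:3,:3];o=-R.T@T[:3,3];v=R.T@d
    return o,v/np.linalg.norm(v)
def plane(c,px,z):
    o,v=ray(c,px);return o+v*(z-o[2])/v[2]
def tri(obs):
    A=np.zeros((3,3));b=np.zeros(3);rs=[ray(c,p) for c,p in obs]
    for o,v in rs:
        P=np.eye(3)-np.outer(v,v);A+=P;b+=P@o
    x=np.linalg.solve(A,b)
    return x,[np.linalg.norm(np.cross(x-o,v)) for o,v in rs]
def proj(c,X):
    T=c["camera_from_world"];p=T[:3,:3]@np.asarray(X)+T[:3,3];q=c["K"]@np.array([p[0],-p[1],-p[2]]);return q[:2]/q[2]
E
python3 - <<'E'
import cv2
a=cv2.imread("pics/top0.png");b=cv2.imread("pics/side0.png")
cv2.imwrite("pics/topz.png",cv2.resize(a[165:305,170:410],(800,467),interpolation=cv2.INTER_CUBIC))
cv2.imwrite("pics/sidez.png",cv2.resize(b[150:320,170:400],(800,591),interpolation=cv2.INTER_CUBIC))
E
```

```text
(no output)
```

View pics/topz.png

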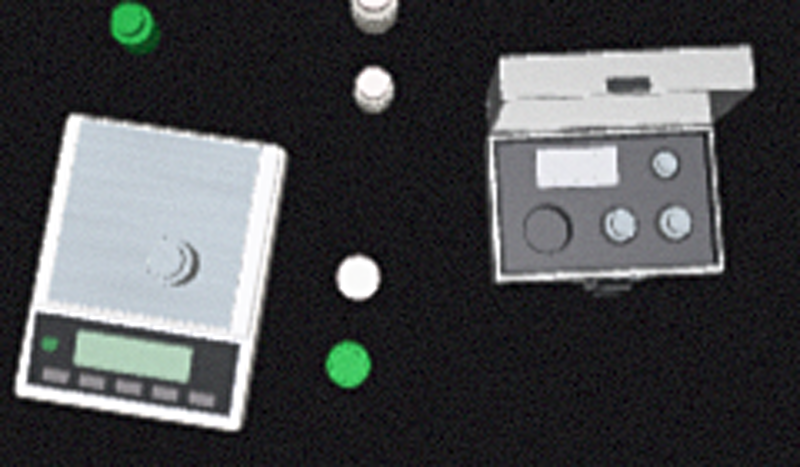

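View pics/sidez.png

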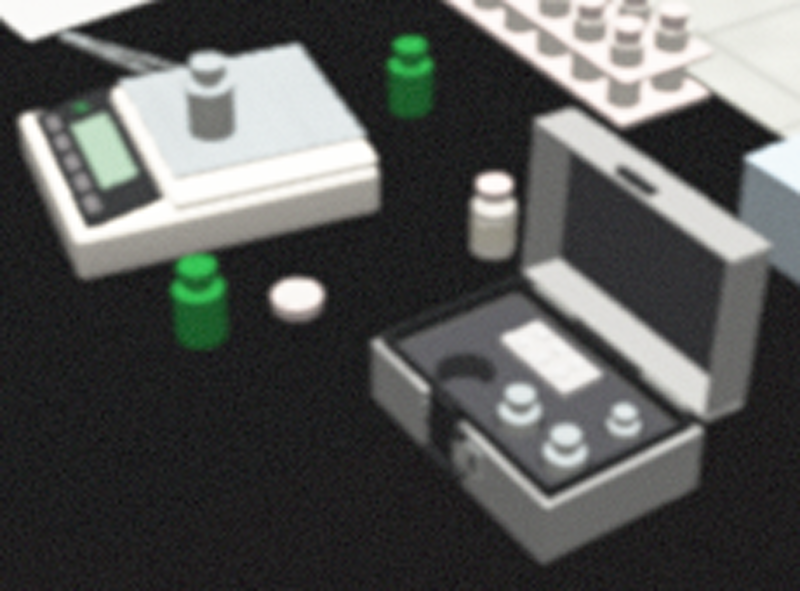

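```bash
python3 - <<'E'
from h import *
t=calibration("top");s=calibration("side")
T=lambda x,y:(170+x/3.333,165+y/3.333-0.0)
S=lambda x,y:(170+x/3.478,150+y/3.478)
def pr(n,a,b): print(n,*tri([(t,T(*a)),(s,S(*b))]))
pr("knobtop",(170,258),(208,60))
for n,p in dict(FL=(497,280),FR=(720,268),BL=(492,136),BR=(712,130)).items(): print(n,plane(t,T(*p),.05))
for n,p in dict(FL=(374,342),FR=(545,500),BR=(700,428)).items(): print("s",n,plane(s,S(*p),.05))
print("well",plane(t,T(548,229),.038),plane(s,S(467,369),.038))
for n,p in dict(a=(66,116),b=(286,150),c=(242,430),d=(16,395)).items(): print("bal",n,plane(t,T(*p),.065))
pr("lidTL",(503,60),(535,118))
pr("lidTR",(752,48),(770,245))
pr("cap",(358,277),(298,292)); pr("botb",(374,80),(494,182)); pr("bota",(374,5),(494,182))
pr("greenfront",(348,362),(198,262))
pr("greenback",(132,20),(410,45))
E
```

```text
knobtop [0.479  0.1551 0.1405] [np.float64(0.00010718425334749313), np.float64(0.00010718425334750474)]
FL [ 0.4625 -0.1168  0.05  ]
FR [ 0.4711 -0.3124  0.05  ]
BL [ 0.59   -0.1152  0.05  ]
BR [ 0.5935 -0.3109  0.05  ]
s FL [ 0.4644 -0.1175  0.05  ]
s FR [ 0.4734 -0.3097  0.05  ]
s BR [ 0.5994 -0.3087  0.05  ]
well [ 0.5077 -0.1643  0.038 ] [ 0.5114 -0.1648  0.038 ]
bal a [0.6091 0.2603 0.065 ]
bal b [0.577  0.0668 0.065 ]
bal c [0.3368 0.1042 0.065 ]
bal d [0.3679 0.2974 0.065 ]
lidTL [ 0.6191 -0.1071  0.1813] [np.float64(0.012774236870718879), np.float64(0.012774236870718944)]
lidTR [ 0.6382 -0.3103  0.1842] [np.float64(0.00048604676801307654), np.float64(0.00048604676801328357)]
cap [0.469  0.0048 0.0134] [np.float64(0.0012581256765912337), np.float64(0.001258125676591318)]
botb [ 0.639  -0.0108  0.0624] [np.float64(0.00018585991741043687), np.float64(0.0001858599174102605)]
bota [0.6829 0.0015 0.0486] [np.float64(0.029995650440743777), np.float64(0.029995650440743645)]
greenfront [0.3934 0.0135 0.0659] [np.float64(0.0003282276216757342), np.float64(0.0003282276216757711)]
greenback [0.6954 0.2032 0.0656] [np.float64(0.0006102458394054608), np.float64(0.0006102458394054147)]
```

```bash
cat >> h.py <<'E'
from scipy.spatial.transform import Rotation as Ro
def tool():
    o=telemetry.get_obs();return o,np.array(o["tool_pos"]),Ro.from_euler("xyz",o["orientation"],degrees=True).as_matrix()
def goto(p,rpy):
    "shift in tool axes cm, rotvec deg to world pose"
    o,q,R=tool();Rt=Ro.from_euler("xyz",rpy,degrees=True).as_matrix()
    return R.T@(np.array(p)-q)*100, Ro.from_matrix(R.T@Rt).as_rotvec(degrees=True)
E
python3 - <<'E'
from h import *
o,q,R=tool();c=calibration("wrist")["camera_from_world"];C=-c[:3,:3].T@c[:3,3]
print("cam in tool",R.T@(C-q),"view dir tool",R.T@(-c[2,:3]))
print(goto([.479,.155,.26],[180,0,2.5]))
E
```

```text
cam in tool [ 0.0673 -0.0007 -0.1578] view dir tool [-0.2492 -0.0007  0.9684]
(array([39.0609, 35.7011, -3.3651]), array([  0.0717,   0.0084, -23.6911]))
```

```bash
cat >> h.py <<'E'
def plan(p,yaw,n,op,long=False):
    o,q,R=tool();y0=o["orientation"][2];d=(yaw-y0)%360
    if d>180:d-=360
    if long:d-=360*np.sign(d)
    rv0=Ro.from_matrix(R.T@Ro.from_euler("xyz",[180,0,y0],degrees=True).as_matrix()).as_rotvec(degrees=True)
    rows=[];p=np.array(p)
    for i in range(n):
        Ri=Ro.from_euler("xyz",[180,0,y0+d*i/n],degrees=True).as_matrix() if i else R
        s=Ri.T@((p-q)/n)*100
        t=np.array([0,0,-d/n])+(rv0 if i==0 else 0)
        rows.append(" ".join(f"{v:.4g}" for v in [op,*np.round(s,2),*np.round(t,2)]))
    for k in range(0,n,12):print("; ".join(rows[k:k+12]))
    print("d",d)
E
python3 - <<'E'
from h import *
plan([.479,.155,.26],-177.5,24,8.7)
E
```

```text
8.7 1.63 1.49 -0.14 0.07 -0.01 6.51; 8.7 1.79 1.29 -0.14 0 0 6.51; 8.7 1.92 1.08 -0.14 0 0 6.51; 8.7 2.03 0.86 -0.14 0 0 6.51; 8.7 2.12 0.62 -0.14 0 0 6.51; 8.7 2.17 0.38 -0.14 0 0 6.51; 8.7 2.2 0.13 -0.14 0 0 6.51; 8.7 2.2 -0.12 -0.14 0 0 6.51; 8.7 2.17 -0.37 -0.14 0 0 6.51; 8.7 2.12 -0.61 -0.14 0 0 6.51; 8.7 2.03 -0.85 -0.14 0 0 6.51; 8.7 1.92 -1.08 -0.14 0 0 6.51
8.7 1.79 -1.29 -0.14 0 0 6.51; 8.7 1.63 -1.48 -0.14 0 0 6.51; 8.7 1.45 -1.66 -0.14 0 0 6.51; 8.7 1.26 -1.81 -0.14 0 0 6.51; 8.7 1.04 -1.94 -0.14 0 0 6.51; 8.7 0.82 -2.05 -0.14 0 0 6.51; 8.7 0.58 -2.13 -0.14 0 0 6.51; 8.7 0.33 -2.18 -0.14 0 0 6.51; 8.7 0.08 -2.2 -0.14 0 0 6.51; 8.7 -0.17 -2.2 -0.14 0 0 6.51; 8.7 -0.42 -2.17 -0.14 0 0 6.51; 8.7 -0.66 -2.1 -0.14 0 0 6.51
d -156.30893729361466
```

Request:
{"op": "step_arm", "data": {"plan": "8.7 1.63 1.49 -0.14 0.07 0 6.5; 8.7 1.79 1.29 -0.14 0 0 6.5; 8.7 1.92 1.08 -0.14 0 0 6.5; 8.7 2.03 0.86 -0.14 0 0 6.5; 8.7 2.12 0.62 -0.14 0 0 6.5; 8.7 2.17 0.38 -0.14 0 0 6.5; 8.7 2.2 0.13 -0.14 0 0 6.5; 8.7 2.2 -0.12 -0.14 0 0 6.5; 8.7 2.17 -0.37 -0.14 0 0 6.5; 8.7 2.12 -0.61 -0.14 0 0 6.5; 8.7 2.03 -0.85 -0.14 0 0 6.5; 8.7 1.92 -1.08 -0.14 0 0 6.5"}}

```text
clock: 1.15
tool_pos: [0.362, 0.3913, 0.2431]
orientation: [-180.0, 0.0, -99.5]
force: [0.2, 0.7, 1.0]
opening: 0.087
```

Request:
{"op": "step_arm", "data": {"plan": "8.7 1.79 -1.29 -0.14 0 0 6.5; 8.7 1.63 -1.48 -0.14 0 0 6.5; 8.7 1.45 -1.66 -0.14 0 0 6.5; 8.7 1.26 -1.81 -0.14 0 0 6.5; 8.7 1.04 -1.94 -0.14 0 0 6.5; 8.7 0.82 -2.05 -0.14 0 0 6.5; 8.7 0.58 -2.13 -0.14 0 0 6.5; 8.7 0.33 -2.18 -0.14 0 0 6.5; 8.7 0.08 -2.2 -0.14 0 0 6.5; 8.7 -0.17 -2.2 -0.14 0 0 6.5; 8.7 -0.42 -2.17 -0.14 0 0 6.5; 8.7 -0.66 -2.1 -0.14 0 0 6.5"}}

```text
clock: 2.15
tool_pos: [0.4806, 0.1549, 0.2598]
orientation: [179.9, 0.0, -177.5]
force: [0.5, 0.6, 0.2]
opening: 0.0868
```

```bash
python3 - <<'E'
from h import *
o,q,R=tool();print(o["clock"],q,o["orientation"],o["joint_pos"],o["force"])
c=calibration("wrist");im=snapshot("wrist");cv2.imwrite("pics/w1.png",im);np.savez("c1.npz",**c)
t=snapshot("top");cv2.imwrite("pics/t1.png",t)
print(proj(c,[.479,.155,.138]),proj(c,[.479,.155,.074]))
E
```

```text
2.15 [0.4806 0.1549 0.2598] [ 179.9351    0.0219 -177.509 ] [  40.1554    3.0857  -17.3128   -0.0405  -69.5446 -127.6503] [0.4777 0.6261 0.2219]
[275.5294 201.4329] [275.5358 188.7432]
```

View pics/w1.png

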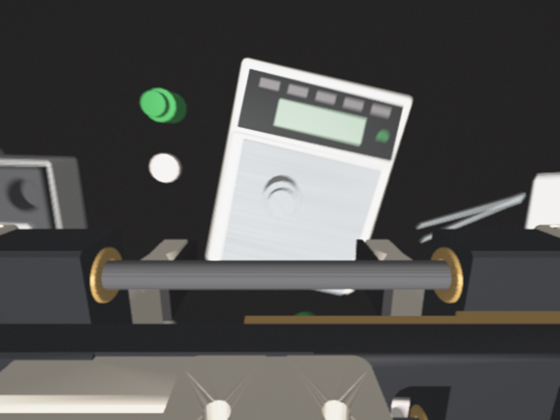

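```bash
python3 - <<'E'
import cv2
a=cv2.imread("pics/w1.png")
cv2.imwrite("pics/w1z.png",cv2.resize(a[150:250,215:345],(780,600),interpolation=cv2.INTER_CUBIC))
E
```

```text
(no output)
```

View pics/w1z.png

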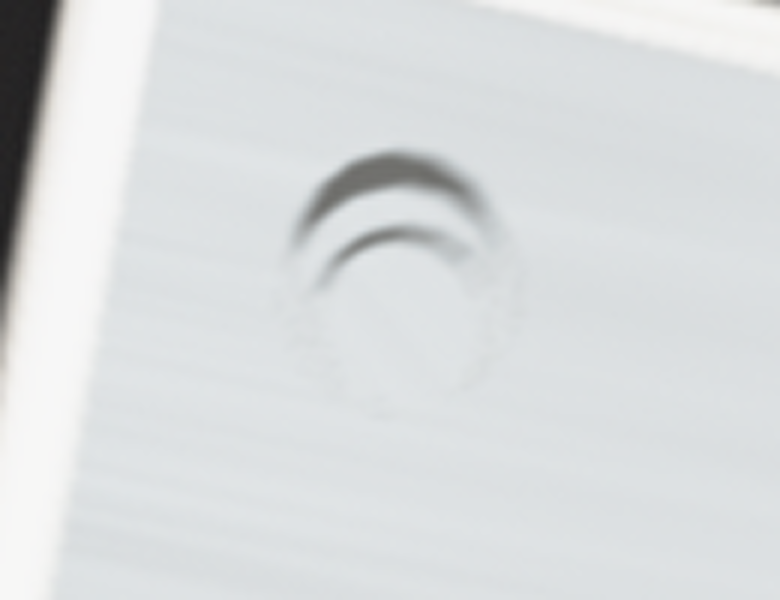

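```bash
python3 - <<'E'
from h import *
c=dict(np.load("c1.npz"))
for px,z in (((281.4,200.7),.118),((281.2,192.2),.074),((281.5,201.8),.131)): print(plane(c,px,z))
t=calibration("top")
T=lambda x,y:(170+x/3.333,165+y/3.333)
print(tri([(c,(281.5,202)),(t,T(170,258))]))
im=cv2.imread("pics/t1.png");cv2.imwrite("pics/t1z.png",cv2.resize(im[225:265,195:250],(770,560),interpolation=cv2.INTER_CUBIC))
im=cv2.imread("pics/side0.png");cv2.imwrite("pics/s0z.png",cv2.resize(im[155:200,205:260],(770,630),interpolation=cv2.INTER_CUBIC)[:600])
E
```

```text
[0.4826 0.161  0.118 ]
[0.4827 0.1616 0.074 ]
[0.4807 0.1608 0.131 ]
(array([0.4811, 0.1594, 0.1245]), [np.float64(0.0020492547988219954), np.float64(0.0020492547988219035)])
```

View pics/s0z.png

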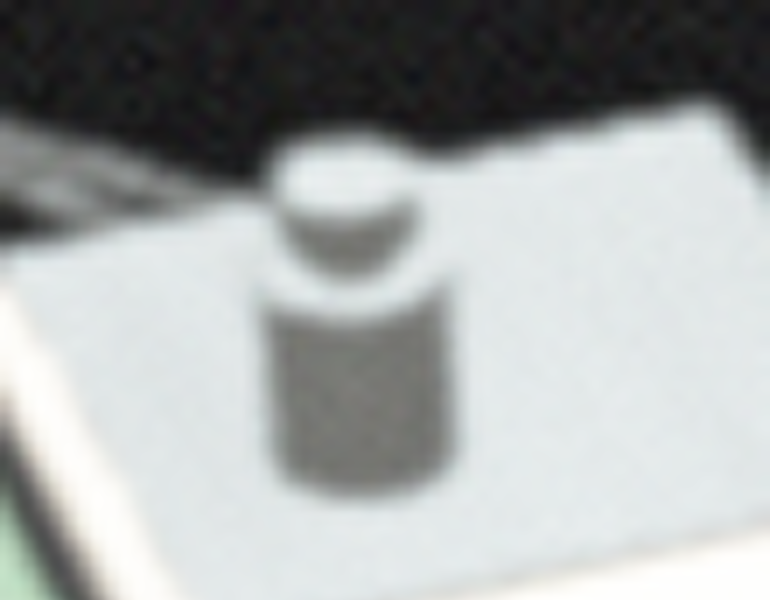

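```bash
python3 - <<'E'
from h import *
s=calibration("side");c=dict(np.load("c1.npz"))
# side: base front rim point row 495/14+155; centre col
b=lambda x,y:(205+x/14,155+y/14)
for X in ([.482,.161],[.479,.155],[.482,.158]):
  print(X,[ (proj(s,[*X,z])-[205,155])*14 for z in (.074,.118,.138)])
print(tri([(s,b(345,180)),(c,(281.5,201.8))]))
E
```

```text
[0.482, 0.161] [array([367.6493, 443.9865]), array([353.8833, 254.2797]), array([347.4679, 165.8706])]
[0.479, 0.155] [array([367.9391, 461.728 ]), array([354.125 , 271.5962]), array([347.6866, 182.9805])]
[0.482, 0.158] [array([374.4909, 450.7112]), array([360.8227, 260.8402]), array([354.4526, 172.3512])]
(array([0.4803, 0.1605, 0.1354]), [np.float64(0.0006285501206692065), np.float64(0.0006285501206692143)])
```

View pics/t1z.png

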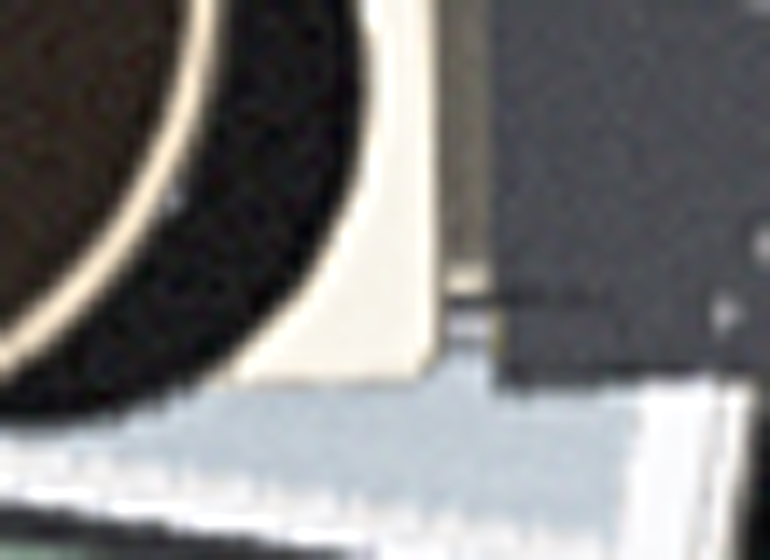

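```bash
python3 - <<'E'
from h import *
print(goto([.4815,.1605,.108],[180,0,-177.5]))
c=calibration("wrist");o,q,R=tool();print(proj(c,q),proj(c,q-R[:,2]*.019))
E
```

```text
(array([-0.0591,  0.644 , 15.178 ]), array([ 0.0403,  0.0237, -0.0627]))
[275.1723 254.0209] [275.0811 269.1145]
```

Request:
{"op": "step_arm", "data": {"plan": "8.7 -0.06 0.64 1.5 0 0 0; 8.7 0 0 2.5 0 0 0; 8.7 0 0 2.5 0 0 0; 8.7 0 0 2.5 0 0 0; 8.7 0 0 2 0 0 0; 8.7 0 0 1.7 0 0 0; 8.7 0 0 1.2 0 0 0; 8.7 0 0 0.8 0 0 0; 8.7 0 0 0.48 0 0 0; 8.7 0 0 0 0 0 0; 8.7 0 0 0 0 0 0"}}

```text
clock: 3.17
tool_pos: [0.481, 0.1629, 0.1084]
orientation: [179.9, 0.1, -177.2]
force: [0.1, -0.1, -0.3]
opening: 0.0872
```

```bash
python3 - <<'E'
from h import *
o,q,R=tool();print(o["clock"],q,o["orientation"],o["force"])
c=calibration("wrist");im=snapshot("wrist");cv2.imwrite("pics/w2.png",im)
im=snapshot("side");cv2.imwrite("pics/s2.png",cv2.resize(im[90:220,160:320],(738,600),interpolation=cv2.INTER_CUBIC))
E
```

```text
3.1667 [0.481  0.1629 0.1084] [ 179.9322    0.0532 -177.1513] [ 0.1345 -0.0584 -0.2976]
```

View pics/s2.png

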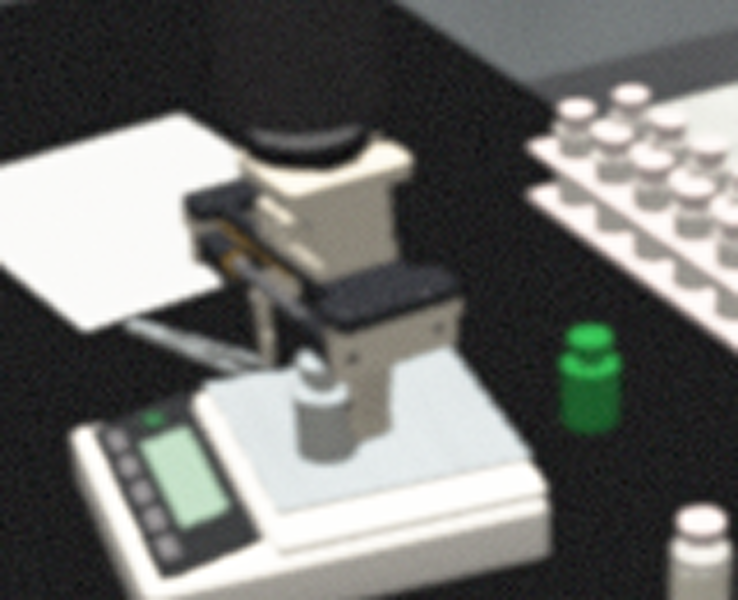

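View pics/w2.png

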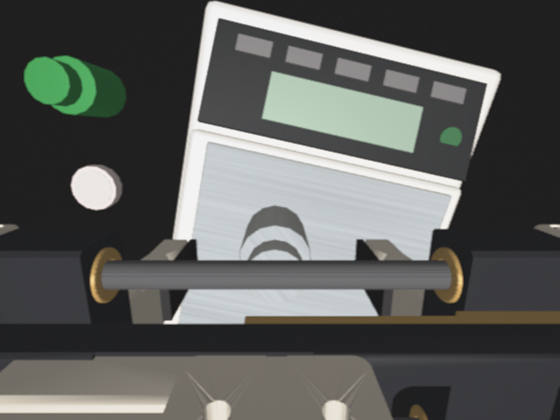

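```bash
python3 - <<'E'
from h import *
c=calibration("wrist");o,q,R=tool();print(q,o["orientation"])
im=cv2.imread("pics/w2.png");cv2.imwrite("pics/w2z.png",cv2.resize(im[190:270,220:330],(770,560),interpolation=cv2.INTER_CUBIC))
for z in (.074,.118):
  for r in (-.019,.019): print(z,r,proj(c,[.4815+r*0,.1605+r,z]),proj(c,[.4815-.019,.1605,z]))
E
```

```text
[0.4813 0.163  0.1088] [ 179.8952    0.1025 -177.1656]
0.074 -0.019 [242.7254 232.2015] [272.7503 205.6665]
0.074 0.019 [300.0756 234.7944] [272.7503 205.6665]
0.118 -0.019 [234.0612 259.4805] [272.0429 226.4823]
0.118 0.019 [306.6257 262.6686] [272.0429 226.4823]
```

View pics/w2z.png

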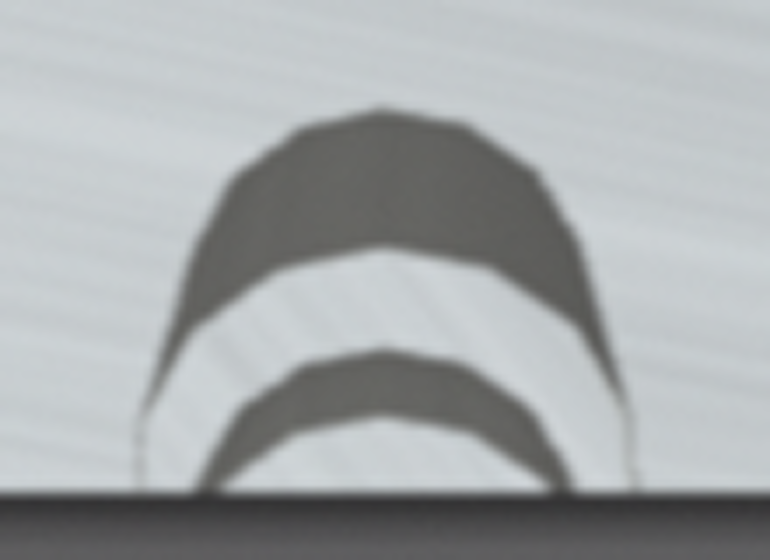

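Request:
{"op": "step_arm", "data": {"plan": "3 0 0 0 0 0 0; 3 0 0 0 0 0 0; 3 0 0 0 0 0 0; 3 0 0 0 0 0 0; 3 0 0 0 0 0 0; 3 0 0 0 0 0 0; 3 0 0 0 0 0 0; 3 0 0 0 0 0 0"}}

```text
clock: 3.93
tool_pos: [0.4808, 0.1626, 0.108]
orientation: [179.9, 0.0, -177.2]
force: [-0.3, 0.1, 0.2]
opening: 0.0391
```

```bash
python3 - <<'E'
from h import *
g=goto([.54,-.16,.24],[180,0,-177.4]);print(g)
o,q,R=tool();c=calibration("wrist")["camera_from_world"];C=-c[:3,:3].T@c[:3,3]
print("opening",o["opening"])
E
```

```text
(array([ -4.3341, -32.4972, -13.2357]), array([0.0586, 0.028 , 0.2163]))
opening 0.03908928421533015
```

Request:
{"op": "step_arm", "data": {"plan": "3 0 0 0 0 0 0; 3 0 0 -0.3 0 0 0; 3 0 0 -0.8 0 0 0; 3 0 0 -1.5 0 0 0; 3 0 0 -2.5 0 0 0; 3 0 0 -2.5 0 0 0; 3 0 -1 -2.5 0 0 0; 3 -0.5 -2 -1.6 0 0 0; 3 -0.5 -2.5 -1 0 0 0; 3 -0.5 -2.5 -0.5 0 0 0; 3 -0.5 -2.5 0 0 0 0; 3 -0.5 -2.5 0 0 0 0"}}

```text
clock: 4.93
tool_pos: [0.5119, 0.0328, 0.2406]
orientation: [179.9, 0.1, -177.2]
force: [0.1, 0.2, -5.3]
opening: 0.0358
```

Request:
{"op": "step_arm", "data": {"plan": "3 -0.5 -2.5 0 0 0 0; 3 -0.5 -2.5 0 0 0 0; 3 -0.5 -2.5 0 0 0 0; 3 -0.5 -2.5 0 0 0 0; 3 0 -2.5 0 0 0 0; 3 0 -2.5 0 0 0 0; 3 0 -1.8 0 0 0 0; 3 0 -1.4 0 0 0 0; 3 0 -0.8 0 0 0 0; 3 0 0 0 0 0 0; 3 0 0 0 0 0 0; 3 0 0 0 0 0 0"}}

```text
clock: 5.93
tool_pos: [0.5412, -0.1543, 0.2396]
orientation: [179.9, 0.0, -177.2]
force: [0.4, 1.3, -4.9]
opening: 0.0354
```

```bash
python3 - <<'E'
from h import *
o,q,R=tool();print(o["clock"],q,o["orientation"],o["force"],o["joint_pos"],o["opening"])
c=calibration("wrist");im=snapshot("wrist");cv2.imwrite("pics/w3.png",im);np.savez("c3.npz",**c,q=q)
im=snapshot("top");cv2.imwrite("pics/t3.png",im)
im=snapshot("side");cv2.imwrite("pics/s3.png",im)
E
```

```text
5.9333 [ 0.5412 -0.1543  0.2396] [ 179.9177    0.0168 -177.1747] [ 0.3743  1.3002 -4.9334] [  3.9497   9.5348 -12.5302  -0.0885 -67.9167 -91.0912] 0.03541171062523928
```

View pics/w3.png

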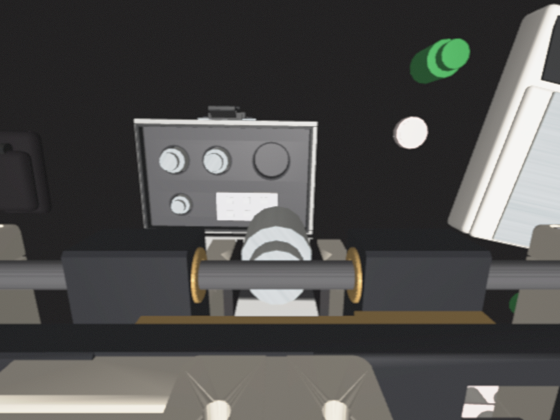

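View pics/s3.png

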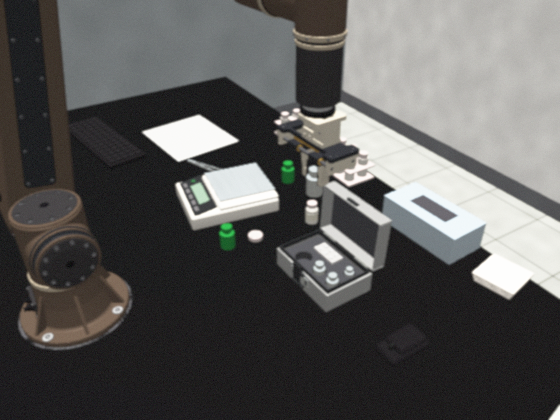

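```bash
python3 - <<'E'
from h import *
im=cv2.imread("pics/w3.png")
cv2.imwrite("pics/w3z.png",cv2.resize(im[100:240,125:325],(800,560),interpolation=cv2.INTER_CUBIC))
cv2.imwrite("pics/w3y.png",cv2.resize(im[190:300,225:325],(640,600)[::1] if 0 else (545,600),interpolation=cv2.INTER_CUBIC))
E
```

```text
(no output)
```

View pics/w3z.png

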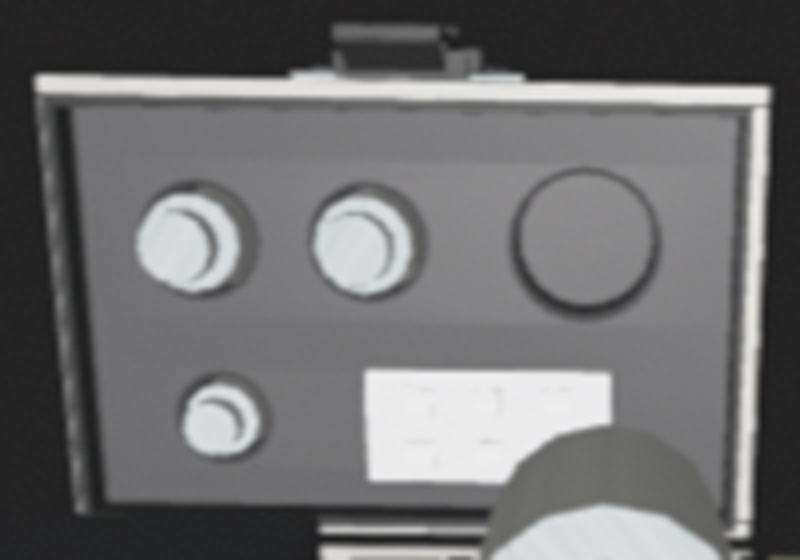

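View pics/w3y.png

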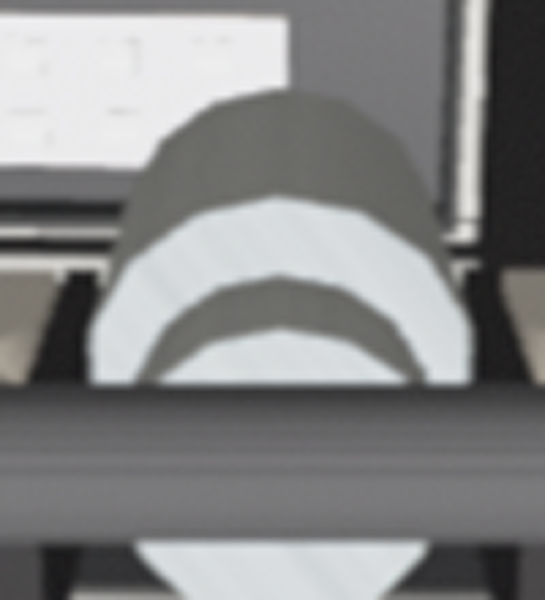

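```bash
python3 - <<'E'
from h import *
c=dict(np.load("c3.npz"));q=c["q"]
w=plane(c,(271.5,160.75),.038);print("well",w)
P=lambda x,y:(125+x/4,100+y/4)
FLx=plane(c,P(770,90),.05);FRx=plane(c,P(36,76),.05);BL=plane(c,P(748,538),.05);BR=plane(c,P(80,512),.05)
print("corners FL,FR,BL,BR",FLx,FRx,BL,BR)
d=(FLx-FRx)[:2];L=np.linalg.norm(d);yv=d/L;xv=np.array([yv[1],-yv[0]]);print(L,"yaw",np.degrees(np.arctan2(xv[1],xv[0])))
mid=(FLx+FRx)[:2]/2
print("well from corners",mid+.045*xv+.05*yv)
for d,z in (((586,160),.038),((586,325),.038),((511,243),.038),((661,243),.038)): print(plane(c,P(*d),z))
b=plane(c,(276.4,206.1),q[2]-.034);print("weight base centre",b+[.019,0,0],"tcp",q)
b=plane(c,(276.4,226.0),q[2]+.010);print("weight body top centre",b+[.019,0,0])
# triangulate well with top
t=calibration("top")
T=lambda x,y:(170+x/3.333,165+y/3.333)
s=calibration("side");S=lambda x,y:(170+x/3.478,150+y/3.478)
print(tri([(t,T(548,229)),(c,(271.5,160.75))]))
print("FL",tri([(t,T(497,280)),(c,P(770,90)),(s,S(374,342))]),"FR",tri([(t,T(720,268)),(c,P(36,76)),(s,S(545,500))]))
E
```

```text
well [ 0.5098 -0.1603  0.038 ]
corners FL,FR,BL,BR [ 0.4649 -0.112   0.05  ] [ 0.4709 -0.3114  0.05  ] [ 0.5937 -0.108   0.05  ] [ 0.595  -0.3067  0.05  ]
0.1994769870498446 yaw 1.7102653101271086
well from corners [ 0.5114 -0.1603]
[ 0.4863 -0.1614  0.038 ]
[ 0.5338 -0.1592  0.038 ]
[ 0.5109 -0.1821  0.038 ]
[ 0.5088 -0.1385  0.038 ]
weight base centre [ 0.5414 -0.1545  0.2056] tcp [ 0.5412 -0.1543  0.2396]
weight body top centre [ 0.5409 -0.1547  0.2496]
(array([ 0.5058, -0.1599,  0.0716]), [np.float64(0.0007724414816152378), np.float64(0.0007724414816152805)])
FL (array([ 0.4642, -0.115 ,  0.0491]), [np.float64(0.002614658473745943), np.float64(0.0031419127482610492), np.float64(0.0015920063062274464)]) FR (array([ 0.4713, -0.3113,  0.052 ]), [np.float64(0.00054817152198223), np.float64(0.0008828140873530933), np.float64(0.0007412502742405352)])
```

```bash
python3 - <<'E'
from h import *
print(goto([.5103,-.160,.100],[180,0,-177.4]))
E
```

```text
(array([ 3.1483, -0.4414, 13.9745]), array([0.0707, 0.0394, 0.2673]))
```

Request:
{"op": "step_arm", "data": {"plan": "3 1.15 -0.24 0 0 0 0; 3 1 -0.2 1 0 0 0; 3 1 0 2 0 0 0; 3 0 0 2.5 0 0 0; 3 0 0 2.5 0 0 0; 3 0 0 2 0 0 0; 3 0 0 1.5 0 0 0; 3 0 0 1.2 0 0 0; 3 0 0 0.8 0 0 0; 3 0 0 0.4 0 0 0; 3 0 0 0 0 0 0; 3 0 0 0 0 0 0"}}

```text
clock: 7.08
tool_pos: [0.5107, -0.1607, 0.1012]
orientation: [180.0, 0.1, -177.2]
force: [-0.0, 0.4, -4.3]
opening: 0.0358
```

```bash
python3 - <<'E'
from h import *
o,q,R=tool();print(o["clock"],q,o["orientation"],o["force"],o["opening"])
c=calibration("wrist");im=snapshot("wrist");np.savez("c4.npz",**c,q=q);cv2.imwrite("pics/w4.png",im)
cv2.imwrite("pics/w4z.png",cv2.resize(im[165:265,205:345],(800,571),interpolation=cv2.INTER_CUBIC))
E
```

```text
7.0833 [ 0.5107 -0.1607  0.1012] [ 179.9526    0.0732 -177.1618] [-0.0408  0.4057 -4.2627] 0.03577848200803361
```

View pics/w4z.png

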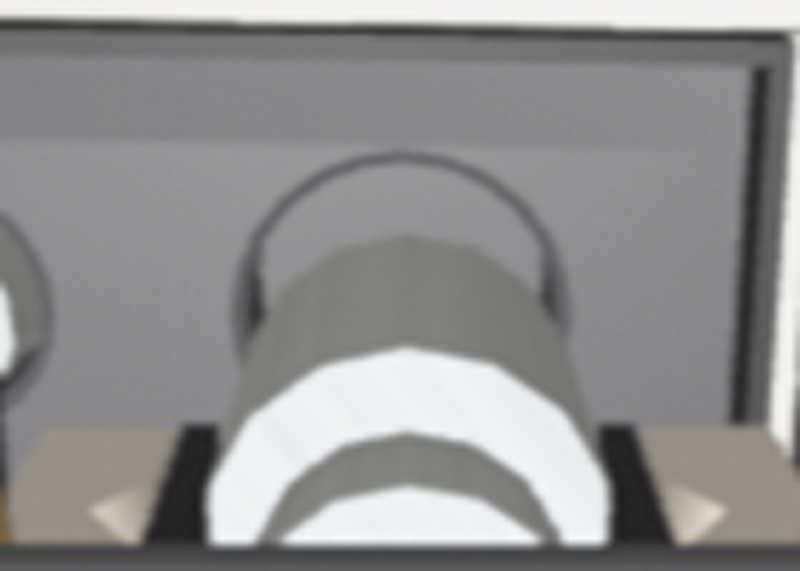

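View pics/w4.png

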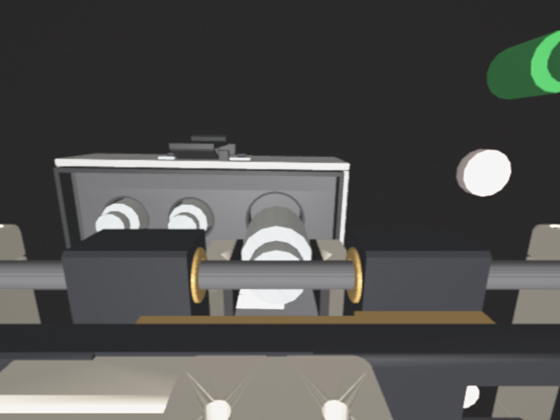

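```bash
python3 - <<'E'
from h import *
c=dict(np.load("c4.npz"));q=c["q"]
P=lambda x,y:(205+x/5.714,165+y/5.714)
print(q)
print("mouth front",plane(c,P(403,153),.038),"L",plane(c,P(234,310),.038),"R",plane(c,P(570,310),.038))
print("mouth inner?",plane(c,P(403,162),.038))
b=plane(c,P(409,235),q[2]-.034);print("weight base front",b,b+[.019,0,0])
b=plane(c,P(408,347),q[2]+.010);print("body top",b+[.019,0,0], plane(c,P(207,490),q[2]+.01),plane(c,P(610,490),q[2]+.01))
print("frontwall inner",plane(c,P(400,30),.05))
E
```

```text
[ 0.5107 -0.1607  0.1012]
mouth front [ 0.4882 -0.1616  0.038 ] L [ 0.5103 -0.1828  0.038 ] R [ 0.5082 -0.1387  0.038 ]
mouth inner? [ 0.4894 -0.1615  0.038 ]
weight base front [ 0.4918 -0.1607  0.0672] [ 0.5108 -0.1607  0.0672]
body top [ 0.5101 -0.161   0.1112] [ 0.5054 -0.1785  0.1112] [ 0.5037 -0.1421  0.1112]
frontwall inner [ 0.471  -0.1628  0.05  ]
```

Request:
{"op": "step_arm", "data": {"plan": "3 0.04 0 0.5 0 0 0; 3 0 0 0.8 0 0 0; 3 0 0 0.8 0 0 0; 3 0 0 0.4 0 0 0; 3 0 0 0.4 0 0 0; 3 0 0 0.3 0 0 0; 3 0 0 0.3 0 0 0"}}

```text
clock: 7.72
tool_pos: [0.5099, -0.1608, 0.0652]
orientation: [179.9, 0.0, -177.2]
force: [0.3, 0.8, -4.6]
opening: 0.0356
```

Request:
{"op": "step_arm", "data": {"plan": "3 0 0 0.3 0 0 0; 3 0 0 0.3 0 0 0; 3 0 0 0.3 0 0 0; 3 0 0 0.3 0 0 0; 3 0 0 0.15 0 0 0; 3 0 0 0 0 0 0"}}

```text
clock: 8.22
tool_pos: [0.5096, -0.1607, 0.0517]
orientation: [179.9, -0.0, -177.2]
force: [0.4, -0.1, -4.7]
opening: 0.0357
```

Request:
{"op": "step_arm", "data": {"plan": "3 0 0 0.1 0 0 0; 3 0 0 0.1 0 0 0; 3 0 0 0 0 0 0"}}

```text
clock: 8.47
tool_pos: [0.5099, -0.1607, 0.0501]
orientation: [179.9, 0.0, -177.2]
force: [-0.0, -0.5, -4.8]
opening: 0.0357
```

Request:
{"op": "step_arm", "data": {"plan": "3 0 0 0.1 0 0 0; 3 0 0 0.05 0 0 0; 3 0 0 0 0 0 0"}}

```text
clock: 8.72
tool_pos: [0.5098, -0.1607, 0.0486]
orientation: [179.9, 0.0, -177.2]
force: [0.2, -0.3, -5.2]
opening: 0.0355
```

Request:
{"op": "step_arm", "data": {"plan": "3 0 0 0.05 0 0 0; 3 0 0 0.05 0 0 0; 3 0 0 0 0 0 0"}}

```text
clock: 8.97
tool_pos: [0.51, -0.1608, 0.048]
orientation: [179.9, 0.0, -177.2]
force: [-0.3, 0.7, -0.3]
opening: 0.0357
```

Request:
{"op": "step_arm", "data": {"plan": "3.8 0 0 0 0 0 0; 4 0 0 0 0 0 0; 4.3 0 0 0 0 0 0; 4.3 0 0 0 0 0 0; 4.3 0 0 0 0 0 0"}}

```text
clock: 9.38
tool_pos: [0.5101, -0.1607, 0.0478]
orientation: [179.9, 0.1, -177.2]
force: [0.0, -0.2, -0.3]
opening: 0.0426
```

Request:
{"op": "step_arm", "data": {"plan": "4.3 0 0 -0.2 0 0 0; 4.3 0 0 -0.4 0 0 0; 4.3 0 0 -0.8 0 0 0; 4.3 0 0 -1.5 0 0 0; 4.3 0 0 -2.5 0 0 0; 4.3 0 0 -3 0 0 0; 4.3 0 0 -3 0 0 0; 4.3 0 0 -3 0 0 0; 4.3 -0.5 0 -2.5 0 0 0; 4.3 -1 0 -1.5 0 0 0; 4.3 0 0 0 0 0 0; 4.3 0 0 0 0 0 0"}}

```text
clock: 10.38
tool_pos: [0.5253, -0.1601, 0.2331]
orientation: [179.9, 0.2, -177.2]
force: [0.1, -0.2, -0.2]
opening: 0.043
```

```bash
python3 - <<'E'
from h import *
o,q,R=tool();print(o["clock"],q,o["orientation"],o["force"],o["opening"])
c=calibration("wrist");im=snapshot("wrist");np.savez("c5.npz",**c,q=q);cv2.imwrite("pics/w5.png",im)
im=snapshot("side");cv2.imwrite("pics/s5.png",im)
cv2.imwrite("pics/s5z.png",cv2.resize(im[170:315,260:400],(579,600),interpolation=cv2.INTER_CUBIC))
E
```

```text
10.3833 [ 0.5253 -0.1601  0.2331] [ 179.9326    0.1831 -177.1912] [ 0.1092 -0.2398 -0.2302] 0.042976123947371846
```

View pics/w5.png

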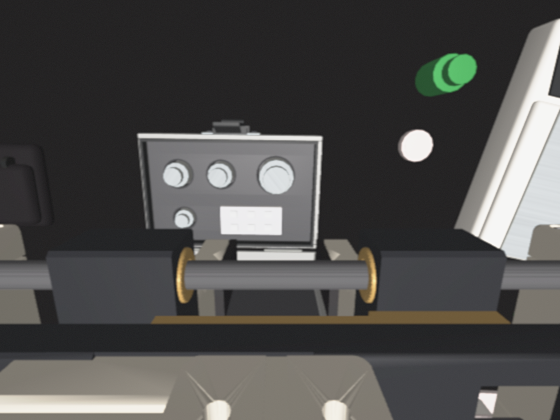

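View pics/s5z.png

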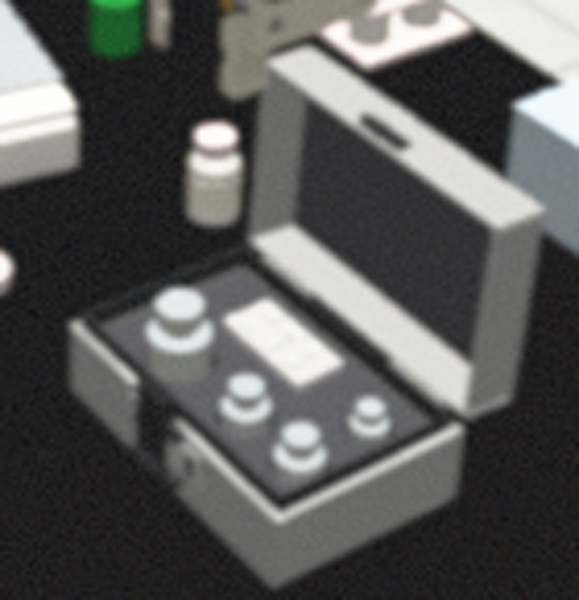

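```bash
python3 - <<'E'
from h import *
t=calibration("top");s=calibration("side")
T=lambda x,y:(170+x/3.333,165+y/3.333)
S=lambda x,y:(260+x/4.137,170+y/4.137)
for n,a,b in (("Rout",(753,46),(545,211)),("Lout",(500,57),(310,45)),("Rin",(755,86),(497,225)),("Lin",(500,97),(268,62))):
  print(n,*tri([(t,T(*a)),(s,S(*b))]))
for b in ((545,211),(310,45),(497,225),(268,62)): print(b,[plane(s,S(*b),z) for z in (.185,)])
im=cv2.imread("pics/top0.png");cv2.imwrite("pics/lidz.png",cv2.resize(im[170:255,305:405],(700,595),interpolation=cv2.INTER_CUBIC))
E
```

```text
Rout [ 0.6395 -0.3112  0.183 ] [np.float64(0.00018845312377346478), np.float64(0.00018845312377373382)]
Lout [ 0.6332 -0.1111  0.1838] [np.float64(0.000702057981171144), np.float64(0.0007020579811710485)]
Rin [ 0.6068 -0.3103  0.186 ] [np.float64(2.040630356160857e-05), np.float64(2.0406303561650545e-05)]
Lin [ 0.6021 -0.1109  0.1821] [np.float64(0.0014876933666874773), np.float64(0.0014876933666873788)]
(545, 211) [array([ 0.6372, -0.3131,  0.185 ])]
(310, 45) [array([ 0.6327, -0.1127,  0.185 ])]
(497, 225) [array([ 0.6078, -0.3093,  0.185 ])]
(268, 62) [array([ 0.6008, -0.115 ,  0.185 ])]
```

View pics/lidz.png

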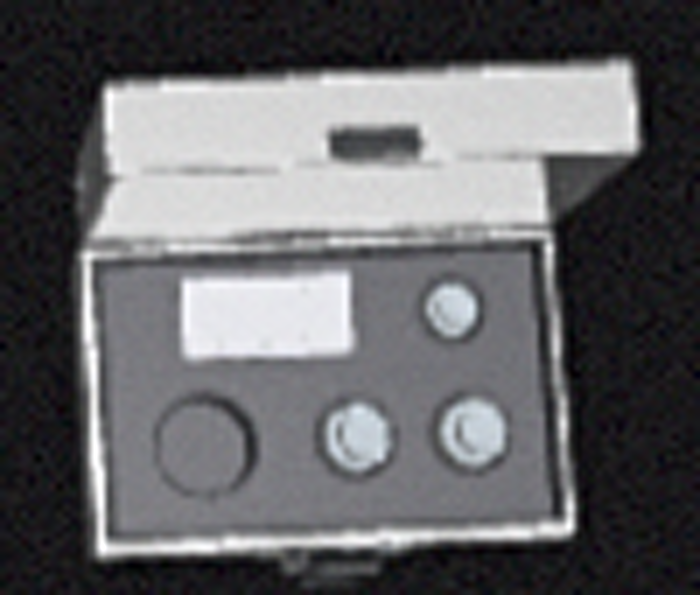

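```bash
python3 - <<'E'
from h import *
t=calibration("top")
for z in (0,.1): print(plane(t,(314,139),z),plane(t,(392,135),z))
print(goto([.672,-.211,.233],[180,0,-177.7]))
E
```

```text
[ 0.8119 -0.113  -0.    ] [ 0.8225 -0.3605  0.    ]
[ 0.7784 -0.1045  0.1   ] [ 0.7882 -0.3311  0.1   ]
(array([-14.5329,  -5.8116,  -0.1898]), array([ 0.0867, -0.0186,  0.4999]))
```

Request:
{"op": "step_arm", "data": {"plan": "0 -0.5 -0.3 -0.4 0 0 0.5; 0 -1.5 -0.7 0 0 0 0; 0 -2.2 -0.8 0 0 0 0; 0 -2.5 -1 0 0 0 0; 0 -2.5 -1 0 0 0 0; 0 -2.2 -0.8 0 0 0 0; 0 -1.8 -0.7 0 0 0 0; 0 -0.8 -0.4 0 0 0 0; 0 -0.5 -0.1 0 0 0 0; 0 0 0 0 0 0 0; 0 0 0 0 0 0 0"}}

```text
clock: 11.4
tool_pos: [0.6714, -0.2121, 0.2353]
orientation: [179.9, -0.0, -177.7]
force: [-0.6, 0.0, 0.1]
opening: -0.0
```

```bash
python3 - <<'E'
from h import *
o,q,R=tool();print(o["clock"],q,o["orientation"],o["force"],o["opening"])
im=snapshot("side");cv2.imwrite("pics/s6.png",cv2.resize(im[90:315,260:460],(533,600),interpolation=cv2.INTER_CUBIC))
print(goto([.668,-.211,.165],[180,0,-177.7]))
E
```

```text
11.4 [ 0.6714 -0.2121  0.2353] [ 179.9244   -0.0215 -177.7007] [-0.5884  0.0019  0.0606] -1.4853928862933836e-05
(array([0.3225, 0.1038, 7.0752]), array([0.0697, 0.0107, 0.0153]))
```

View pics/s6.png

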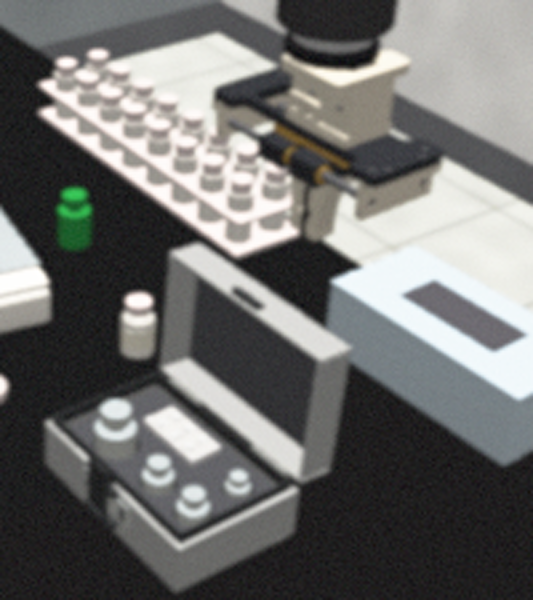

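Request:
{"op": "step_arm", "data": {"plan": "0 0.3 0.1 1 0 0 0; 0 0 0 2 0 0 0; 0 0 0 2 0 0 0; 0 0 0 1.5 0 0 0; 0 0 0 0.5 0 0 0; 0 0.3 0 0 0 0 0; 0 0.6 0 0 0 0 0; 0 0.6 0 0 0 0 0; 0 0.4 0 0 0 0 0; 0 0.2 0 0 0 0 0; 0 0.2 0 0 0 0 0; 0 0 0 0 0 0 0"}}

```text
clock: 12.45
tool_pos: [0.6465, -0.2123, 0.1668]
orientation: [180.0, 0.2, -177.7]
force: [0.8, -0.3, 0.8]
opening: 0.0003
```

```bash
cat >> h.py <<'E'
HX=.599
def tcp_at(th,r): return np.array([HX-r*np.cos(th)+.034*np.sin(th)+.0095, .0545+r*np.sin(th)+.034*np.cos(th)])
E
python3 - <<'E'
from h import *
o,q,R=tool()
ths=np.linspace(1.57,.2,25);p=[tcp_at(t,.112+.007*(1.57-t)/1.37) for t in ths];p=np.array(p)
print(p[[0,8,16,24]]);print(q)
print(np.round(np.diff(p,axis=0)*100,2).tolist())
E
```

```text
[[0.6424 0.1665]
 [0.5885 0.1721]
 [0.5369 0.1527]
 [0.4986 0.1115]]
[ 0.6465 -0.2123  0.1668]
[[-0.65, 0.2], [-0.66, 0.17], [-0.67, 0.13], [-0.68, 0.09], [-0.68, 0.05], [-0.69, 0.01], [-0.69, -0.03], [-0.69, -0.07], [-0.68, -0.11], [-0.68, -0.15], [-0.67, -0.19], [-0.66, -0.23], [-0.64, -0.26], [-0.63, -0.3], [-0.61, -0.34], [-0.59, -0.37], [-0.57, -0.41], [-0.55, -0.44], [-0.52, -0.47], [-0.5, -0.5], [-0.47, -0.53], [-0.44, -0.56], [-0.4, -0.59], [-0.37, -0.61]]
```

Request:
{"op": "step_arm", "data": {"plan": "0 0.4 0 0 0 0 0; 0 0.65 0 -0.2 0 0 0; 0 0.66 0 -0.17 0 0 0; 0 0.67 0 -0.13 0 0 0; 0 0.68 0 -0.09 0 0 0"}}

```text
clock: 12.87
tool_pos: [0.6144, -0.2134, 0.1714]
orientation: [179.9, -0.0, -177.7]
force: [1.6, -0.0, -1.2]
opening: 0.0004
```

```bash
python3 - <<'E'
from h import *
o,q,R=tool();print(o["clock"],q,o["force"])
im=snapshot("side");cv2.imwrite("pics/s7.png",cv2.resize(im[90:315,260:460],(533,600),interpolation=cv2.INTER_CUBIC))
E
```

```text
12.8667 [ 0.6144 -0.2134  0.1714] [ 1.5841 -0.0303 -1.1623]
```

View pics/s7.png

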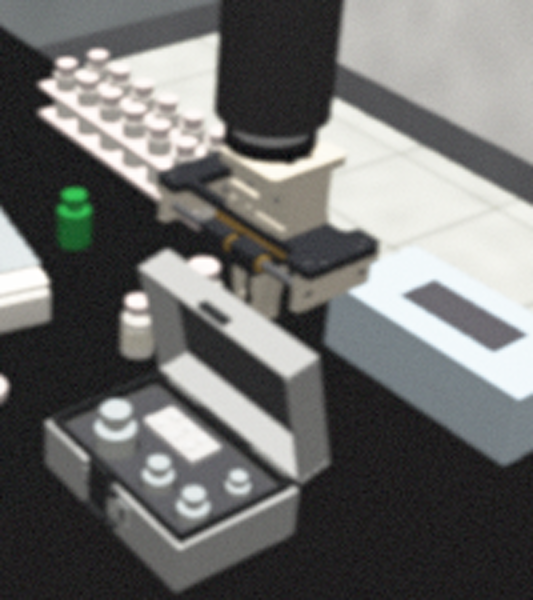

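Lid is following the finger (front edge moved forward, contact ~2 N). Continue on the arc.

Request:
{"op": "step_arm", "data": {"plan": "0 0.68 0 -0.05 0 0 0; 0 0.69 0 -0.01 0 0 0; 0 0.69 0 0.03 0 0 0; 0 0.69 0 0.07 0 0 0; 0 0.68 0 0.11 0 0 0; 0 0.68 0 0.15 0 0 0; 0 0.67 0 0.19 0 0 0; 0 0.66 0 0.23 0 0 0"}}

```text
clock: 13.58
tool_pos: [0.5604, -0.2157, 0.1642]
orientation: [179.9, 0.0, -177.7]
force: [1.6, -0.1, -0.0]
opening: 0.0001
```

Request:
{"op": "step_arm", "data": {"plan": "0 0.64 0 0.26 0 0 0; 0 0.63 0 0.3 0 0 0; 0 0.61 0 0.34 0 0 0; 0 0.59 0 0.37 0 0 0; 0 0.57 0 0.41 0 0 0; 0 0.55 0 0.44 0 0 0"}}

```text
clock: 14.08
tool_pos: [0.5246, -0.2171, 0.1427]
orientation: [179.9, 0.0, -177.7]
force: [0.8, 0.2, 0.9]
opening: 0.0005
```

```bash
python3 - <<'E'
from h import *
o,q,R=tool();print(o["clock"],q,o["force"])
im=snapshot("side");cv2.imwrite("pics/s8.png",cv2.resize(im[120:315,260:440],(554,600),interpolation=cv2.INTER_CUBIC))
E
```

```text
14.0833 [ 0.5246 -0.2171  0.1427] [0.7606 0.1707 0.9172]
```

View pics/s8.png

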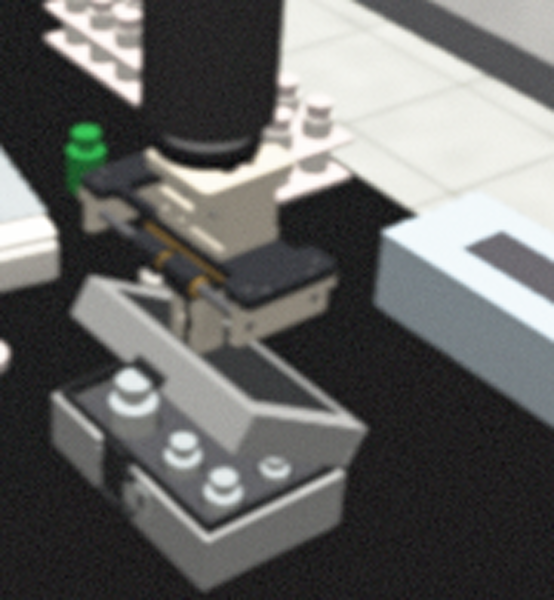

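Request:
{"op": "step_arm", "data": {"plan": "0 0.52 0 0.47 0 0 0; 0 0.5 0 0.5 0 0 0; 0 0.47 0 0.53 0 0 0; 0 0.44 0 0.56 0 0 0; 0 0.4 0 0.59 0 0 0; 0 0.37 0 0.6 0 0 0; 0 0 0 0 0 0 0"}}

```text
clock: 14.72
tool_pos: [0.4965, -0.218, 0.109]
orientation: [179.9, -0.1, -177.7]
force: [-0.1, 0.3, 0.3]
opening: 0.0004
```

```bash
python3 - <<'E'
from h import *
o,q,R=tool();print(o["clock"],q,o["force"])
im=snapshot("side");cv2.imwrite("pics/s9.png",cv2.resize(im[150:315,260:400],(509,600),interpolation=cv2.INTER_CUBIC))
im=snapshot("wrist");cv2.imwrite("pics/w9.png",im)
E
```

```text
14.7167 [ 0.4965 -0.218   0.109 ] [-0.0702  0.2888  0.2833]
```

View pics/s9.png

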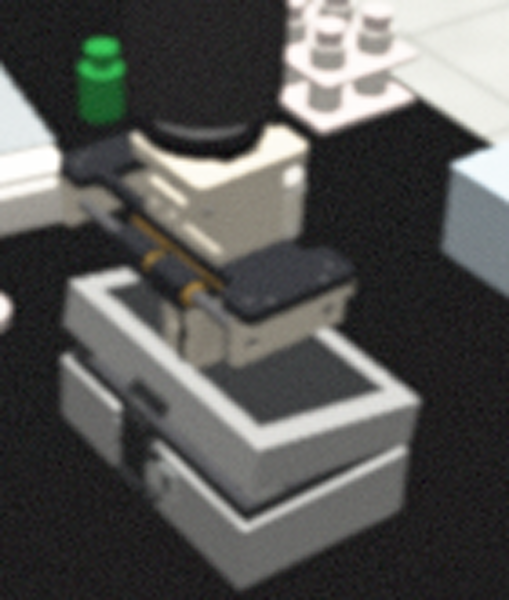

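View pics/w9.png

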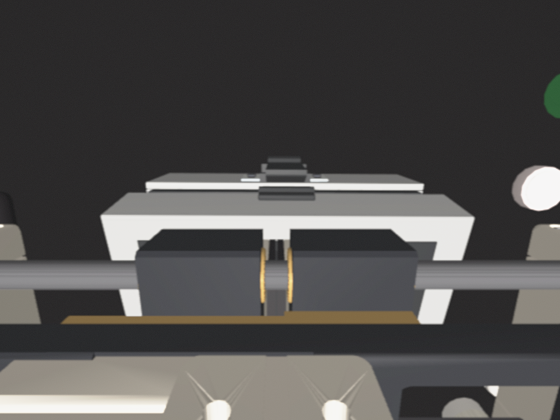

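Request:
{"op": "step_arm", "data": {"plan": "0 0 0 -0.4 0 0 0; 0 0.4 0.35 0 0 0 0; 0 0.4 0.3 0 0 0 0; 0 0 0 0.2 0 0 0; 0 0 0 0.15 0 0 0; 0 0 0 0.15 0 0 0; 0 0 0 0 0 0 0"}}

```text
clock: 15.4
tool_pos: [0.4899, -0.2119, 0.1093]
orientation: [179.9, 0.0, -177.7]
force: [0.5, -0.2, 0.2]
opening: 0.0004
```

Request:
{"op": "step_arm", "data": {"plan": "0 0 0 0.15 0 0 0; 0 0 0 0.15 0 0 0; 0 0 0 0.1 0 0 0"}}

```text
clock: 15.65
tool_pos: [0.4899, -0.212, 0.1053]
orientation: [179.9, 0.0, -177.7]
force: [-0.5, -0.0, 1.0]
opening: 0.0003
```

Request:
{"op": "step_arm", "data": {"plan": "0 0 0 0.1 0 0 0; 0 0 0 0.1 0 0 0"}}

```text
clock: 15.82
tool_pos: [0.4899, -0.212, 0.1034]
orientation: [179.9, 0.0, -177.7]
force: [0.2, 0.9, -0.2]
opening: 0.0002
```

Request:
{"op": "step_arm", "data": {"plan": "0 0 0 0.1 0 0 0; 0 0 0 0.1 0 0 0"}}

```text
clock: 15.98
tool_pos: [0.49, -0.212, 0.1015]
orientation: [179.9, 0.0, -177.7]
force: [-0.9, -0.2, 0.6]
opening: 0.0007
```

Request:
{"op": "step_arm", "data": {"plan": "0 0 0 0.05 0 0 0; 0 0 0 0.05 0 0 0; 0 0 0 0 0 0 0"}}

```text
clock: 16.23
tool_pos: [0.49, -0.2119, 0.1005]
orientation: [179.9, 0.0, -177.7]
force: [-0.5, 0.4, 0.3]
opening: 0.0002
```

Request:
{"op": "step_arm", "data": {"plan": "0 0 0 0.05 0 0 0; 0 0 0 0.05 0 0 0; 0 0 0 0 0 0 0"}}

```text
clock: 16.48
tool_pos: [0.49, -0.2119, 0.0995]
orientation: [179.9, 0.0, -177.7]
force: [-0.3, -0.2, 0.4]
opening: 0.0003
```

```bash
python3 - <<'E'
from h import *
o,q,R=tool();print(o["clock"],q,o["force"])
im=snapshot("side");cv2.imwrite("pics/s10.png",cv2.resize(im[170:315,260:400],(579,600),interpolation=cv2.INTER_CUBIC))
im=snapshot("wrist");cv2.imwrite("pics/w10.png",im)
E
```

```text
16.4833 [ 0.49   -0.2119  0.0995] [-0.2843 -0.2086  0.4291]
```

View pics/s10.png

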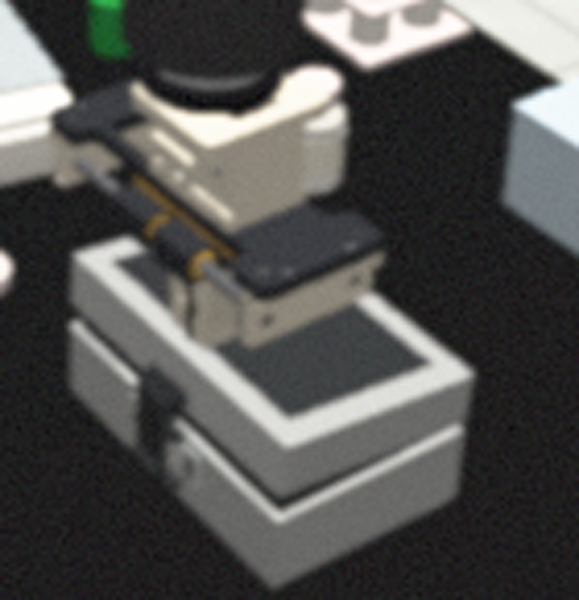

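View pics/w10.png

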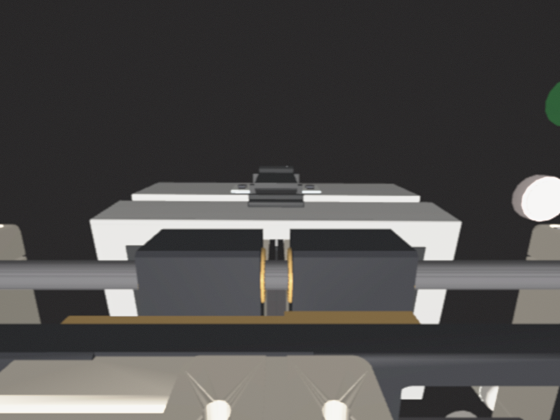

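Request:
{"op": "step_arm", "data": {"plan": "0 0 0 0.05 0 0 0; 0 0 0 0.05 0 0 0; 0 0 0 0 0 0 0"}}

```text
clock: 16.83
tool_pos: [0.4899, -0.2119, 0.0985]
orientation: [179.9, 0.0, -177.7]
force: [-0.8, -0.1, 1.3]
opening: 0.0003
```

Request:
{"op": "step_arm", "data": {"plan": "0 0 0 0.05 0 0 0; 0 0 0 0 0 0 0"}}

```text
clock: 17.0
tool_pos: [0.49, -0.2119, 0.098]
orientation: [179.9, 0.0, -177.7]
force: [0.5, -0.7, 0.3]
opening: 0.0006
```

Request:
{"op": "step_arm", "data": {"plan": "0 0 0 0.05 0 0 0; 0 0 0 0 0 0 0"}}

```text
clock: 17.17
tool_pos: [0.49, -0.2119, 0.0975]
orientation: [179.9, 0.0, -177.7]
force: [-0.4, -0.7, 0.5]
opening: 0.001
```

Request:
{"op": "step_arm", "data": {"plan": "0 0 0 0.05 0 0 0; 0 0 0 0 0 0 0"}}

```text
clock: 17.33
tool_pos: [0.4899, -0.2119, 0.0971]
orientation: [179.9, 0.0, -177.7]
force: [-1.1, -0.6, 2.0]
opening: 0.0004
```

Request:
{"op": "step_arm", "data": {"plan": "0 0 0 0.05 0 0 0; 0 0 0 0 0 0 0"}}

```text
clock: 17.5
tool_pos: [0.4898, -0.2119, 0.0966]
orientation: [179.9, 0.0, -177.7]
force: [-0.9, 0.2, 3.7]
opening: 0.0006
```

Request:
{"op": "step_arm", "data": {"plan": "0 0 0 0.05 0 0 0; 0 0 0 0 0 0 0"}}

```text
clock: 17.67
tool_pos: [0.4898, -0.212, 0.096]
orientation: [179.9, 0.0, -177.7]
force: [-2.1, 0.1, 3.2]
opening: 0.0004
```

Request:
{"op": "step_arm", "data": {"plan": "0 0 0 0.05 0 0 0; 0 0 0 0 0 0 0"}}

```text
clock: 17.83
tool_pos: [0.4898, -0.212, 0.0955]
orientation: [179.9, 0.0, -177.7]
force: [-2.5, -0.1, 3.7]
opening: 0.0006
```

Request:
{"op": "step_arm", "data": {"plan": "0 0 0 0.05 0 0 0; 0 0 0 0 0 0 0"}}

```text
clock: 18.0
tool_pos: [0.4899, -0.212, 0.095]
orientation: [179.9, 0.0, -177.7]
force: [-2.5, -0.5, 4.1]
opening: 0.0005
```

Request:
{"op": "step_arm", "data": {"plan": "0 0 0 0.05 0 0 0; 0 0 0 0 0 0 0"}}

```text
clock: 18.17
tool_pos: [0.4898, -0.212, 0.0945]
orientation: [179.9, 0.0, -177.7]
force: [-3.4, -0.8, 4.3]
opening: 0.0003
```

Request:
{"op": "step_arm", "data": {"plan": "0 0 0 0.05 0 0 0; 0 0 0 0 0 0 0"}}

```text
clock: 18.33
tool_pos: [0.4898, -0.212, 0.094]
orientation: [179.9, 0.0, -177.7]
force: [-3.4, -1.4, 5.0]
opening: 0.0003
```

Request:
{"op": "step_arm", "data": {"plan": "0 0 0 0.05 0 0 0; 0 0 0 0 0 0 0"}}

```text
clock: 18.5
tool_pos: [0.4897, -0.212, 0.0936]
orientation: [179.9, 0.0, -177.7]
force: [-3.5, -0.2, 5.1]
opening: 0.0004
```

Request:
{"op": "step_arm", "data": {"plan": "0 0 0 0.05 0 0 0; 0 0 0 0 0 0 0"}}

```text
clock: 18.67
tool_pos: [0.4896, -0.212, 0.0931]
orientation: [179.9, -0.0, -177.7]
force: [-3.8, -0.4, 5.2]
opening: 0.0003
```

Request:
{"op": "step_arm", "data": {"plan": "0 0 0 0.04 0 0 0; 0 0 0 0 0 0 0"}}

```text
clock: 18.83
tool_pos: [0.4895, -0.212, 0.0927]
orientation: [179.9, -0.0, -177.7]
force: [-4.5, -0.1, 5.6]
opening: 0.0005
```

Request:
{"op": "step_arm", "data": {"plan": "0 0.08 0 0 0 0 0; 0 0 0 0 0 0 0"}}

```text
clock: 19.0
tool_pos: [0.4894, -0.212, 0.0927]
orientation: [179.9, 0.1, -177.7]
force: [-1.2, -0.4, 4.3]
opening: 0.0004
```

Request:
{"op": "step_arm", "data": {"plan": "0 0.015 0 0.04 0 0 0; 0 0 0 0 0 0 0"}}

```text
clock: 19.17
tool_pos: [0.4894, -0.212, 0.0924]
orientation: [179.9, 0.1, -177.7]
force: [-1.0, 0.3, 5.1]
opening: 0.0005
```

Request:
{"op": "step_arm", "data": {"plan": "0 0.015 0 0.04 0 0 0; 0 0 0 0 0 0 0"}}

```text
clock: 19.33
tool_pos: [0.4892, -0.212, 0.0919]
orientation: [179.9, 0.1, -177.7]
force: [-1.8, -0.3, 4.2]
opening: 0.0006
```

Request:
{"op": "step_arm", "data": {"plan": "0 0.015 0 0.04 0 0 0; 0 0 0 0 0 0 0"}}

```text
clock: 19.5
tool_pos: [0.489, -0.212, 0.0914]
orientation: [179.9, 0.1, -177.7]
force: [-1.5, -0.0, 3.0]
opening: -0.0001
```

Request:
{"op": "step_arm", "data": {"plan": "0 0.015 0 0.04 0 0 0; 0 0 0 0 0 0 0"}}

```text
clock: 19.67
tool_pos: [0.4888, -0.212, 0.091]
orientation: [179.9, 0.1, -177.7]
force: [-0.3, -0.9, 2.4]
opening: 0.0005
```

Request:
{"op": "step_arm", "data": {"plan": "0 0.015 0 0.03 0 0 0; 0 0 0 0 0 0 0"}}

```text
clock: 19.83
tool_pos: [0.4887, -0.212, 0.0907]
orientation: [179.9, 0.1, -177.7]
force: [0.4, -0.7, 2.2]
opening: 0.0003
```

Request:
{"op": "step_arm", "data": {"plan": "0 0.01 0 0.03 0 0 0; 0 0 0 0 0 0 0"}}

```text
clock: 20.0
tool_pos: [0.4886, -0.212, 0.0905]
orientation: [179.9, 0.1, -177.7]
force: [1.1, -0.9, 2.7]
opening: 0.0006
```

Request:
{"op": "step_arm", "data": {"plan": "0 0.01 0 0.03 0 0 0; 0 0 0 0 0 0 0"}}

```text
clock: 20.17
tool_pos: [0.4885, -0.212, 0.0902]
orientation: [179.9, 0.1, -177.7]
force: [0.1, -0.4, 2.3]
opening: 0.0004
```

Request:
{"op": "step_arm", "data": {"plan": "0 0.01 0 0.03 0 0 0; 0 0 0 0 0 0 0"}}

```text
clock: 20.33
tool_pos: [0.4884, -0.212, 0.0899]
orientation: [179.9, 0.1, -177.7]
force: [0.7, -1.3, 1.3]
opening: 0.0005
```

```bash
python3 - <<'E'
from h import *
o,q,R=tool();print(o["clock"],q,o["force"])
im=snapshot("side");cv2.imwrite("pics/s11.png",cv2.resize(im[210:300,265:345],(533,600),interpolation=cv2.INTER_CUBIC))
im=snapshot("wrist");cv2.imwrite("pics/w11.png",cv2.resize(im[155:230,215:335],(800,500),interpolation=cv2.INTER_CUBIC))
E
```

```text
20.3333 [ 0.4884 -0.212   0.0899] [ 0.7296 -1.2914  1.2551]
```

View pics/s11.png

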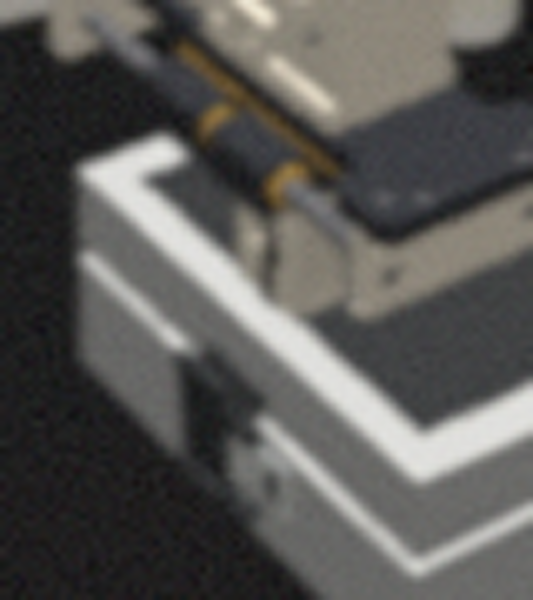

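View pics/w11.png

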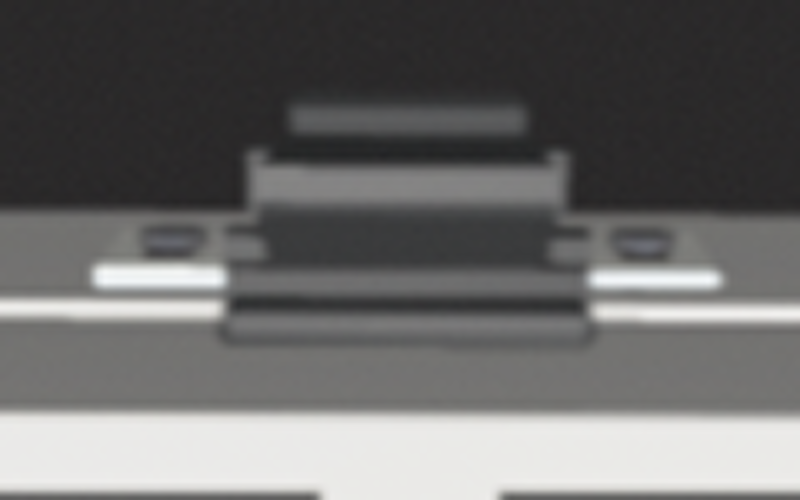

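Request:
{"op": "step_arm", "data": {"plan": "0 0.01 0 0.03 0 0 0; 0 0 0 0 0 0 0"}}

```text
clock: 20.6
tool_pos: [0.4882, -0.212, 0.0895]
orientation: [179.9, 0.0, -177.7]
force: [0.7, -0.9, 1.9]
opening: 0.0004
```

Request:
{"op": "step_arm", "data": {"plan": "0 0.01 0 0.03 0 0 0; 0 0 0 0 0 0 0"}}

```text
clock: 20.77
tool_pos: [0.488, -0.212, 0.0892]
orientation: [179.9, 0.0, -177.7]
force: [2.1, -0.9, 1.4]
opening: 0.0008
```

Request:
{"op": "step_arm", "data": {"plan": "0 0.01 0 0.03 0 0 0; 0 0 0 0 0 0 0"}}

```text
clock: 20.93
tool_pos: [0.4879, -0.2119, 0.0889]
orientation: [179.9, 0.0, -177.7]
force: [0.4, -0.6, 2.6]
opening: 0.0003
```

Request:
{"op": "step_arm", "data": {"plan": "0 0.01 0 0.03 0 0 0; 0 0 0 0 0 0 0"}}

```text
clock: 21.1
tool_pos: [0.4878, -0.212, 0.0886]
orientation: [179.9, 0.0, -177.7]
force: [1.8, 0.0, 2.3]
opening: 0.0006
```

Request:
{"op": "step_arm", "data": {"plan": "0 0.01 0 0.03 0 0 0; 0 0 0 0 0 0 0"}}

```text
clock: 21.27
tool_pos: [0.4877, -0.212, 0.0884]
orientation: [179.9, 0.0, -177.7]
force: [1.5, 0.1, 2.7]
opening: 0.0001
```

Request:
{"op": "step_arm", "data": {"plan": "0 0.01 0 0.03 0 0 0; 0 0 0 0 0 0 0"}}

```text
clock: 21.43
tool_pos: [0.4876, -0.212, 0.0881]
orientation: [179.9, 0.0, -177.7]
force: [1.6, 0.4, 1.8]
opening: 0.0003
```

Request:
{"op": "step_arm", "data": {"plan": "0 0.01 0 0.03 0 0 0; 0 0 0 0 0 0 0"}}

```text
clock: 21.6
tool_pos: [0.4875, -0.212, 0.0877]
orientation: [179.9, 0.0, -177.7]
force: [2.2, 0.2, 2.9]
opening: 0.0002
```

Request:
{"op": "step_arm", "data": {"plan": "0 0 0 0.03 0 0 0; 0 0 0 0 0 0 0"}}

```text
clock: 21.77
tool_pos: [0.4868, -0.2119, 0.0871]
orientation: [179.9, -0.0, -177.7]
force: [0.1, 0.6, 0.1]
opening: 0.0001
```

Request:
{"op": "step_arm", "data": {"plan": "0 0 0 0.03 0 0 0; 0 0 0 0 0 0 0"}}

```text
clock: 21.93
tool_pos: [0.4867, -0.212, 0.0868]
orientation: [179.9, -0.1, -177.7]
force: [0.3, -0.3, 0.5]
opening: 0.0002
```

Request:
{"op": "step_arm", "data": {"plan": "0 0 0 0.03 0 0 0; 0 0 0 0 0 0 0"}}

```text
clock: 22.1
tool_pos: [0.487, -0.212, 0.0866]
orientation: [179.9, -0.0, -177.7]
force: [0.0, -0.3, 0.2]
opening: 0.0004
```

Request:
{"op": "step_arm", "data": {"plan": "0 0 0 0.03 0 0 0; 0 0 0 0 0 0 0"}}

```text
clock: 22.27
tool_pos: [0.4873, -0.212, 0.0865]
orientation: [179.9, 0.0, -177.7]
force: [0.3, 1.1, 0.6]
opening: 0.0001
```

Request:
{"op": "step_arm", "data": {"plan": "0 0 0 0.03 0 0 0; 0 0 0 0 0 0 0"}}

```text
clock: 22.43
tool_pos: [0.4873, -0.212, 0.0864]
orientation: [179.9, 0.0, -177.7]
force: [-1.8, -0.1, 2.5]
opening: 0.0004
```

Request:
{"op": "step_arm", "data": {"plan": "0 0 0 0.03 0 0 0; 0 0 0 0 0 0 0"}}

```text
clock: 22.6
tool_pos: [0.4874, -0.2121, 0.0863]
orientation: [179.9, 0.0, -177.7]
force: [-2.1, 0.8, 4.1]
opening: 0.0004
```

```bash
python3 - <<'E'
from h import *
o,q,R=tool();print(o["clock"],q,o["force"])
im=snapshot("side");cv2.imwrite("pics/s12.png",cv2.resize(im[210:300,265:345],(533,600),interpolation=cv2.INTER_CUBIC))
im=snapshot("wrist");cv2.imwrite("pics/w12.png",cv2.resize(im[155:230,215:335],(800,500),interpolation=cv2.INTER_CUBIC))
E
```

```text
22.6 [ 0.4874 -0.2121  0.0863] [-2.0699  0.7569  4.1472]
```

View pics/w12.png

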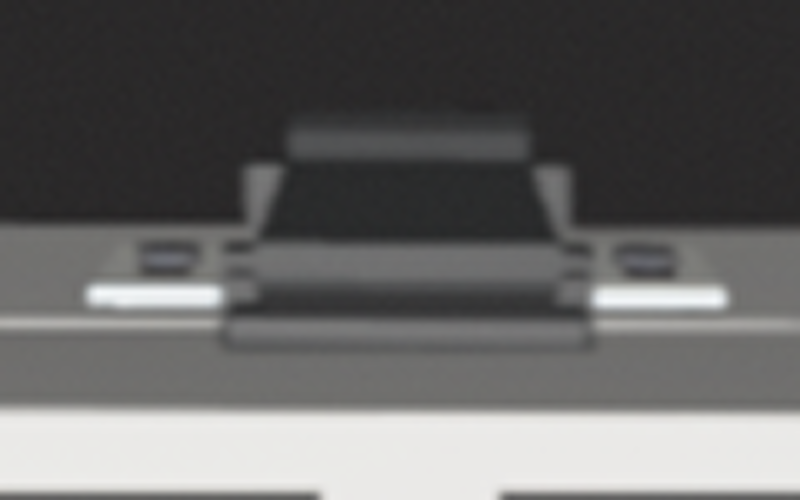

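View pics/s12.png

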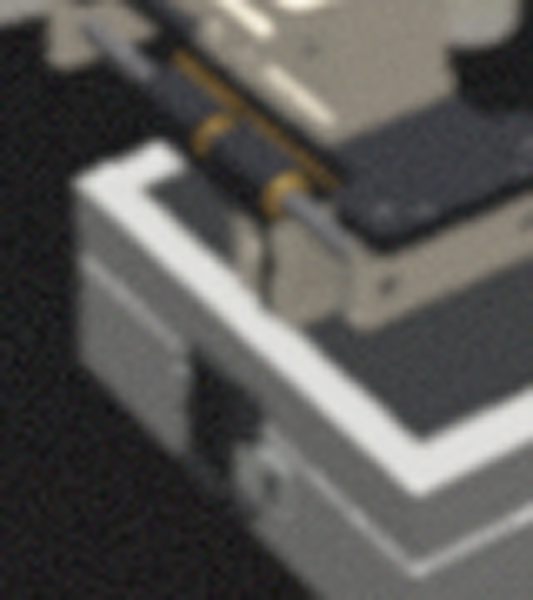

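Request:
{"op": "step_arm", "data": {"plan": "0 0 0 0.03 0 0 0; 0 0 0 0 0 0 0"}}

```text
clock: 22.87
tool_pos: [0.4874, -0.2121, 0.0862]
orientation: [179.9, 0.0, -177.7]
force: [-3.3, 1.5, 7.1]
opening: 0.0009
```

Request:
{"op": "step_arm", "data": {"plan": "0 0 0 -0.05 0 0 0; 0 0 0 -0.1 0 0 0; 0 0 0 -0.3 0 0 0; 0 0 0 -1 0 0 0; 0 -0.5 0 -2 0 0 0; 0 -1.5 0 -2.5 0 0 0; 0 -2 0 -3 0 0 0; 0 -2 0 -3 0 0 0; 0 -1 0 -2 0 0 0; 0 0 0 -1 0 0 0; 0 0 0 0 0 0 0; 0 0 0 0 0 0 0"}}

```text
clock: 23.87
tool_pos: [0.5566, -0.2091, 0.235]
orientation: [179.9, 0.0, -177.7]
force: [-0.0, -0.1, -1.4]
opening: 0.0006
```

```bash
python3 - <<'E'
from h import *
o,q,R=tool();print(o["clock"],q,o["force"])
s=snapshot("side");cv2.imwrite("pics/s13.png",s);cv2.imwrite("pics/s13z.png",cv2.resize(s[200:310,260:390],(709,600),interpolation=cv2.INTER_CUBIC))
c=calibration("wrist");im=snapshot("wrist");cv2.imwrite("pics/w13.png",im)
t=snapshot("top");cv2.imwrite("pics/t13.png",t)
for th in (-.035,-.018,0,.04,.07):
  p=[.599-.131*np.cos(th)+.034*np.sin(th),-.312,.0545+.131*np.sin(th)+.034*np.cos(th)]
  print(th,(proj(calibration("side"),p)-[260,200])*5.4545)
E
```

```text
23.8667 [ 0.5566 -0.2091  0.235 ] [-0.0374 -0.0535 -1.3721]
-0.035 [357.2869 457.6263]
-0.018 [358.5964 452.8903]
0 [360.0709 447.8468]
0.04 [363.6697 436.5421]
0.07 [366.6584 427.9858]
```

View pics/s13z.png

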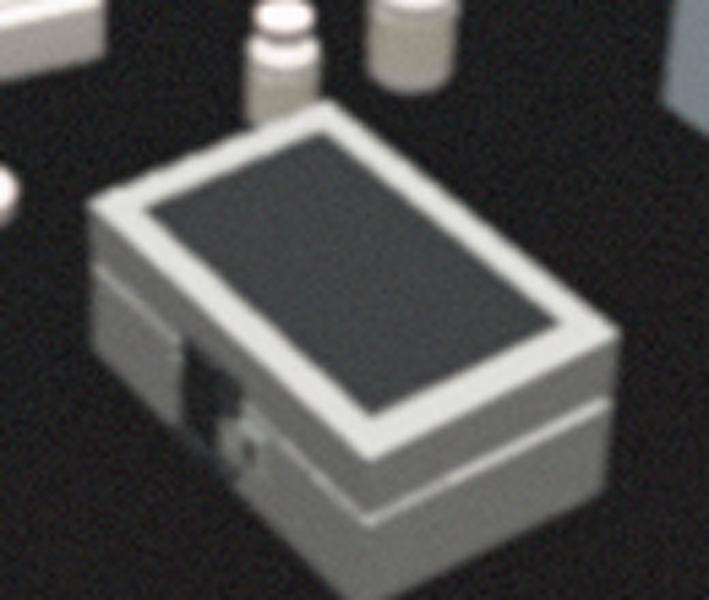

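View pics/w13.png

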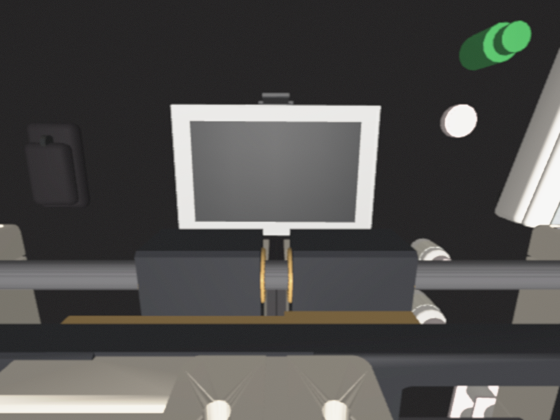

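View pics/t13.png

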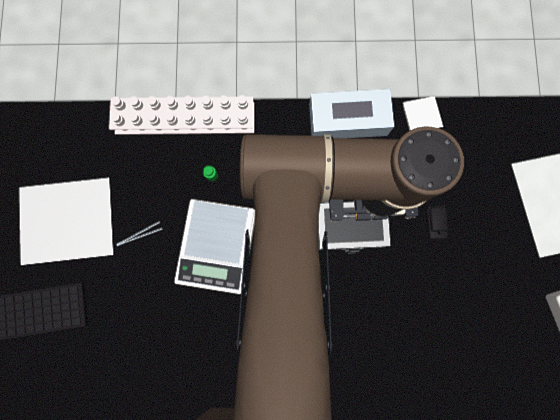

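```bash
python3 - <<'E'
from h import *
from plant import workorder
o,q,R=tool();print(o["clock"],o["force"],np.abs(o["qvel"]).max())
print(workorder.close_job())
E
```

```text
24.0167 [-0.0841 -0.0676 -0.1548] 0.2793256532798759
the job is handed in; nothing more can be done
None
```

The weight is home in its well, the lid is shut on the catch, and I handed the job in at about 24 s of the 70 s allowed.

- **Weight:** I took it off the pan by the top of its body and lowered it into the well. At the expected height the load on the gripper dropped from about 5 N to 0 N, which means the floor was carrying it. I then opened the fingers only slightly and lifted clear. Both pictures afterwards showed it standing upright in the well.
- **Lid:** I swung it over from behind with closed fingertips, at about 2 N, then pressed its front edge down in steps of 0.5 mm or less.
    - **Click:** The highest force read was about 5.6 N down plus 4.5 N sideways, before I relieved the sideways part. At fingertip height 87 mm the load fell suddenly to zero.
    - **After the click:** The lid then met a hard stop. I pressed on it once, to 7 N down and 3 N sideways, well under the 18 N limit.
- **Final check:** The side view puts the lid at about -0.02 to -0.035 rad, inside the catch's range. The robot was clear, and what the last pictures showed of the bench (bottles, cap, green look-alikes, tweezers, mouse) looked in place.

Two points are less certain. I did not tug the lid to prove it holds, so that the catch engaged is judged from the sudden drop, the hard stop and the pictures. Force was read only at the end of each small step, so brief peaks in between were not seen. Two early sightings disagreed: one from the top and wrist cameras gave a height for the well that was about 33 mm too high. I set it aside in favour of close wrist views, which matched the given sizes.

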